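# Roll a freshly labelled vial through the label wipe-down press

### The arm

A 6-joint arm with a two-finger parallel gripper is mounted at the origin on the work surface. World frame = base frame: x ahead of the robot, y to its left, z up, the work surface at z = 0. Lengths are in mm, angles in rad, forces in N, time in s.
With the tool pointing down it reaches from about 350 to 875 mm from the base axis. Payload 15.5 kg.
Tool frame: the origin (TCP) lies at the very end of the fingers, on their centre line; the grasp point (between the pads) lies 19 mm behind it (bot.pinch_z is the distance from the TCP to the grasp point, in mm); z points along the fingers, y is the direction in which the jaws open and shut (so a half turn about z gives the same grasp; the last joint's range is limited). The gripper opens to 85 mm and grips with 20 to 120 N. Pads are 22 mm wide; open, the fingers measure 114 mm over their backs; the gripper's body (76 mm by 85 mm) begins 54 mm behind the grasp point. The pads swing forward as they close: fully open they stand 13 mm farther back than shut.
Start: joints at [-1.391, 0.494, 1.345, -0, 1.302, -0.096], TCP at [170.199, -601.381, 231.277] pointing down, gripper open.
Joint ranges: [-2.91, 2.91], [-0.82, 2.16], [0.22, 2.67], [-1.22, 4.37], [0.12, 2.79], [-3.08, 3.08]. Speed limits (rad/s): [1.89, 1.89, 2.57, 3.01, 3.01, 3.01].

### API

Orientations are given as a rotation vector (axis times angle).
In Python, from station import bot, cams gives the robot as it stands.
- The arm moves only by the tool jog_arm, never from a script. Its argument "targets" is a list of rows, each an object of numbers: "jaw": the opening, from -1 (shut) to 1 (fully open), so that 0 is half open; "dx", "dy", "dz": the shift along the tool's x, y, z in mm; "wx", "wy", "wz": the turn, a rotation vector about the tool's x, y, z in degrees. In form: [{"jaw": .., "dx": .., "dy": .., "dz": .., "wx": .., "wy": .., "wz": ..}, ...]. A call has 1 to 10 rows; each row is the pose to reach, as a shift and turn from the pose commanded when the call began, along the tool's axes at that moment; what a row does not reach only later rows make up. A row lasts 1/10 s, in which the tool goes at most 50 mm and 8.59 degrees, less where a joint would pass 70% of its speed; a pose out of reach is approached as far as the arm can. A call with a gripper value outside its range is refused whole. The fingers move at their own pace and stop on an object; "grip_force" is the grip in N (left out, the last holds). Time passes only in rows, so rows that repeat a pose let the fingers close. It gives the time, the measured TCP pose, the force and the opening at its end, in the units of the state.
- bot.sense(): the state, without advancing time (a new reading comes with each control period).
- cams.camera(name): name is "scene" or "top"; returns a dict with "image" (400x640x3 uint8, blue, green, red), "range_z" (400x640 float32, mm along the optical axis (not along the pixel's ray), 0 where there is no reading), "mtx" (3x3 intrinsics, pixels), "k1" (the pictures are not rectified: a ray, as slopes to the right and down, at radius r is drawn at 1 + k1 r^2 times it, then the intrinsics apply), "R" (3x3) and "t" (3): a world point X has camera coordinates R X + t. Camera axes: x right, y down, z forward; pixel columns grow to the right and rows downward; lengths in mm; the calibration is good to about 2 mm. A picture is of the moment at which its call begins.
- bot.sign_off(): hands the job in, once; it reports no verdict.
The state is a dict: "t": time; "joint_positions": joint angles; "joint_velocities": joint speeds; "effort": joint torques, N m; "eef_pos": TCP position; "tool_rot": TCP orientation; "contact_force": force on the tool from outside, world axes, zero at the start; "ft_torque": the same for the moment, N m; "finger_gap": finger opening in mm.
Only numpy, scipy, OpenCV 4.12 (cv2) and the standard library are available. Lean on these libraries where they do the work, as an engineer would, in place of code of your own. Each camera call takes 0.05 s, during which the arm holds its last target.

### The job

Press down the label of the glass vial that lies on the track of the label press: take the push paddle from its rest and with its blade roll the vial gently along the track and under the sprung felt pad until it meets the sprung end bar, then press it lightly but definitely against the bar for a moment. Leave it there touching the bar and put the paddle back in its rest; do not touch the vial with the gripper, do not push hard or let the vial run away, and leave everything else on the bench alone.

Things in the scene. Friction and masses are not known exactly. Their poses are not given: they have to be found in the camera images.
- press: Benchtop label press, fixed; base 340 x 130 mm. Origin on the bench under the track; x = feed direction, y across, z up (yaw varies). Level black rubber track, top 50 mm above the bench, x -210 to +130 mm. Side guides 16 mm high, inner faces at y = -32 and +52 mm. A white yoke plate on four posts stands above, x -48 to +78 mm, y -59 to +79 mm, from 122 mm to (with its nuts) 150 mm above the bench.
- infeed_end (a point): Middle of the track's top at its open infeed end (press x = -210 mm), where the paddle comes in; a lip 4 mm high crosses the track here.
- pad_nose (a point): Tip of the felt pad's rising nose, 36 mm above the track, at press x = -88 mm. The pad is 60 mm wide, its flat underside reaches from press x = -50 to +75 mm, 27 mm above the track when empty; it yields upwards on springs and the vial lifts it 3 mm. Rolling the vial in takes up to about 5 N, then a steady drag of 2 to 5 N; the pad holds the vial where it is left.
- end_stop: End stop at the far end of the track, below and beyond the pad: fixed end plate (origin: foot of the plate, on the track, press x = 124 mm; axes as the press), two rods towards the vial, a grey carriage clamped on them by a black thumbscrew, and 34 mm before the thumbscrew the face of the rubber-faced end bar, 50 mm wide, 16 mm high.
- end_bar_zone (a point): Middle of the stretch where the end bar's face can be, 15 mm above the track. The carriage is clamped elsewhere every time and is not measured: the face stands up to 15 mm either side of this point along the press's x. The bar yields on springs by up to 4 mm, about 5 N per mm. The label's seam wants over 3 N on the bar for 0.3 s or more.
- vial: Closed glass vial with paper label and aluminium cap, 45 to 70 g, lying across the track: body 30 mm in diameter, 55 mm long; neck and cap 20 mm more at +y. Origin on its axis, middle of the body, 65 mm above the bench; y = its axis, along the press's y; x and z turn as it rolls. Starts at press x -140 to -100 mm, rolls freely there. Never push it above 12 N or move it above 0.25 m/s.
- paddle: Push paddle, 100 g, starts in its rest: black upright handle 16 mm (x) by 24 mm (y), from z = +4 to +64 mm; flat shank 14 mm wide, 8 mm high along x; white blade at the far end, 50 mm wide, 18 mm high, centred on the shank. Origin on the shank's centre line under the middle of the handle; x towards the blade, z up. Balances at about x = +73 mm.
- blade_face (a point): Middle of the paddle blade's flat pushing face, 175 mm along the paddle's x from its origin, at the shank's height.
- rest: Steel stand for the paddle, fixed; base 170 x 60 mm; two notched uprights at x = +40 and +138 mm, notches 22 mm wide, their floors 34 mm and tops 44 mm above the bench. Origin on the bench under the handle; x as the paddle's x when it lies in the rest.
- rest_seat (a point): Where the paddle's origin is when it lies in the rest: 38 mm above the bench, over the rest's origin.
- spare_vial_a: standing vial like the one on the track, 75 mm tall, origin at its foot; leave alone
- spare_vial_b: another such standing vial; leave alone
- tube_a: standing sample tube with blue foot and cap, 34 mm across, 115 mm tall, origin at its foot; leave alone
- tube_b: another such tube; leave alone
- reagent: glass bottle with blue cap, 72 mm across, 150 mm tall, origin at its foot; leave alone
- label_roll: roll of paper labels lying flat, 90 mm across, 32 mm high, origin under its centre; leave alone
- pipette: white hand pipette lying on the bench, about 270 mm long, 26 mm high; leave alone
- dish: culture dish with lid, 90 mm across, 17 mm high, origin under its centre; leave alone

How it is judged (in metres and radians):
On the way:
1. the paddle presses the vial against the end bar: more than 3 N on the bar, by the paddle, for 0.3 s (contact force between vial and end_stop above 3 N and contact force between paddle and vial above 3 N), for 0.3 s.
At the end, for the whole second after the job is handed in: The vial lies at rest on the track under the pad (press x 25 to 66 mm), square to it (0.12 rad), still bearing on the end bar (over 0.3 N). The paddle lies at rest, level (0.12 rad), in its rest's notches: origin within 18 mm sideways and 4 mm in height of its seat, turned under 0.15 rad (contact force between vial and end_stop above 0.3 N and x of vial in the frame of press between 0.025 and 0.066 m and z of vial in the frame of press between 0.06 and 0.07 m and angle between the y axis of vial and the y axis of press, either way round below 0.12 rad and linear speed of each of vial, paddle below 0.01 m/s and horizontal distance between paddle and rest below 0.018 m and z of paddle in the frame of rest between 0.034 and 0.042 m and angle between paddle's own z axis and vertical below 0.12 rad and angle between the x axis of paddle and the x axis of rest, either way round below 0.15 rad); the robot touches nothing.
It fails at once if the vial is pushed with more than 12 N by the paddle (contact force between paddle and vial above 12 N).
It fails at once if the gripper or arm touches the vial (contact force between any of the fingers, the arm and vial above 0.2 N).
It fails at once if the vial runs away (faster than 0.25 m/s) (linear speed of vial above 0.25 m/s).
It fails at once if another thing on the bench is moved by more than 20 mm (distance of any of spare_vial_a, spare_vial_b, tube_a, tube_b, reagent, label_roll, pipette, dish from where it was at the start of the episode above 0.02 m).
It also fails if it takes over 72 s, if anything falls off the work surface, if the arm or the gripper's body presses on something with over 40 N, if the wrist force passes 120 N, or if a joint passes its speed limit or range.

## Working session

There is one attempt and no reset: what is moved stays moved. The work goes in short steps, Python scripts to look and compute and a tool call to move; the robot and the scene stay as the last step left them, time stands still between calls to the robot, and variables do not carry over. Pictures are saved under pics/ and viewed, and the job is handed in when it is done.

Besides the shell and the picture viewer there is one more tool, called after "Emit:" by a JSON object that holds its "api" and its "payload", one argument or row to a line. jog_arm: Moves the arm, as the interface text tells. Its arguments: {"type":"object","properties":{"targets":{"type":"array","items":{"type":"object","properties":{"jaw":{"type":"number"},"dx":{"type":"number"},"dy":{"type":"number"},"dz":{"type":"number"},"wx":{"type":"number"},"wy":{"type":"number"},"wz":{"type":"number"}}}},"grip_force":{"type":"number"}},"required":["targets"]}

```bash
ls; mkdir -p pics; python3 - <<'E'
from station import bot, cams
import cv2,numpy as np
print(bot.sense(), bot.pinch_z)
for n in ["scene","top"]:
    c=cams.camera(n); cv2.imwrite(f"pics/{n}0.png",c["image"]); np.savez(f"{n}0.npz",**c)
    print(n,c["mtx"],c["k1"],c["R"],c["t"])
E
```

```text
pics
{'t': 0.0, 'joint_positions': array([-1.39047379e+00,  4.94202344e-01,  1.34612416e+00, -5.63628920e-06,
        1.30251095e+00, -9.54796602e-02]), 'joint_velocities': array([ 7.54829271e-04, -5.13441463e-05, -1.99586013e-03,  4.45342600e-04,
       -7.92462985e-04, -9.16136148e-05]), 'effort': array([-3.19599414e-03, -8.82157803e+01, -3.83864987e+01, -6.11173400e-04,
        1.00432514e-02, -6.16387410e-05]), 'eef_pos': array([ 170.14793625, -601.01941748,  230.69070526]), 'tool_rot': array([-3.11053660e+00, -4.31688680e-01,  9.14146622e-05]), 'contact_force': array([ 0.03353615, -0.02095762, -0.23378383]), 'ft_torque': array([-0.02132626,  0.02062499,  0.01000634]), 'finger_gap': 85.20668480440004} 18.700000000000003
scene [[417.59582786   0.         315.55229931]
 [  0.         417.59582786 192.16599788]
 [  0.           0.           1.        ]] 0.03832260802734975 [[-0.60471512  0.79631784 -0.01405437]
 [ 0.64384229  0.47838726 -0.5971706 ]
 [-0.46881417 -0.37016689 -0.80199111]] [ 366.18940497 -364.30137822 1506.24129452]
top [[476.82361553   0.         326.6533238 ]
 [  0.         476.82361553 194.72490301]
 [  0.           0.           1.        ]] 0.04025135262076969 [[ 4.26774189e-03 -9.99990867e-01 -2.29139139e-04]
 [-9.95348302e-01 -4.22587379e-03 -9.62491550e-02]
 [ 9.62473077e-02  6.38839804e-04 -9.95357246e-01]] [  36.8560728   596.09291956 1535.23001588]
```

View pics/scene0.png

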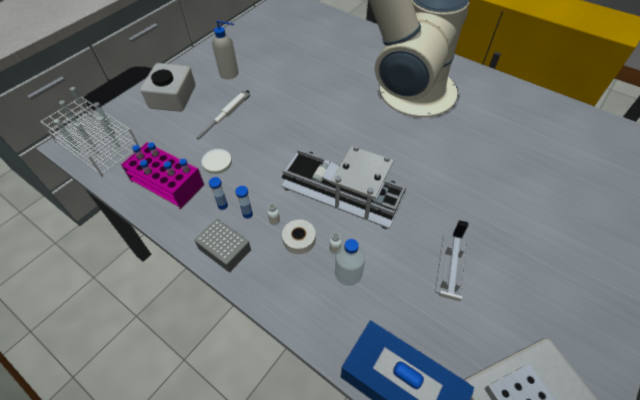

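View pics/top0.png

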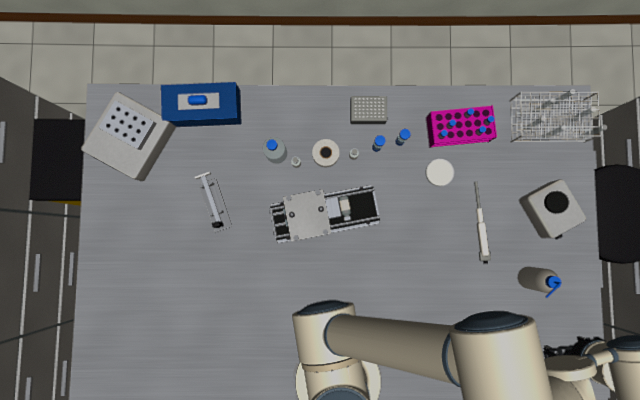

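```bash
cat > h.py <<'E'
import numpy as np, cv2
def load(n): return dict(np.load(n+".npz"))
def ray(c,u,v):
    m=c["mtx"]; xd=(u-m[0,2])/m[0,0]; yd=(v-m[1,2])/m[1,1]
    x,y=xd,yd
    for _ in range(20):
        s=1+c["k1"]*(x*x+y*y); x,y=xd/s,yd/s
    return np.array([x,y,1.0])
def plane(c,u,v,z):
    R,t=c["R"],c["t"]; o=-R.T@t; d=R.T@ray(c,u,v)
    return o+d*(z-o[2])/d[2]
def rng(c,u,v):
    return c["R"].T@(ray(c,u,v)*c["range_z"][int(round(v)),int(round(u))]-c["t"])
def proj(c,X):
    p=c["R"]@np.asarray(X,float)+c["t"]; x,y=p[0]/p[2],p[1]/p[2]; s=1+c["k1"]*(x*x+y*y)
    return np.array([c["mtx"][0,0]*x*s+c["mtx"][0,2],c["mtx"][1,1]*y*s+c["mtx"][1,2]])
def cloud(c):
    m=c["mtx"]; h,w=c["range_z"].shape; v,u=np.mgrid[0:h,0:w].astype(float)
    xd=(u-m[0,2])/m[0,0]; yd=(v-m[1,2])/m[1,1]; x,y=xd.copy(),yd.copy()
    for _ in range(20):
        s=1+c["k1"]*(x*x+y*y); x,y=xd/s,yd/s
    z=c["range_z"]; P=np.stack([x*z,y*z,z],-1)-c["t"]
    return P@c["R"]
def crop(c,u0,v0,u1,v1,k,fn):
    cv2.imwrite(fn,cv2.resize(c["image"][v0:v1,u0:u1],None,fx=k,fy=k,interpolation=cv2.INTER_CUBIC))
E
python3 - <<'E'
from h import *
t=load("top0"); s=load("scene0")
crop(t,260,175,390,250,6,"pics/tpress.png")
crop(t,180,160,240,240,7,"pics/trest.png")
crop(s,275,135,415,235,5,"pics/spress.png")
crop(s,425,210,480,305,6,"pics/srest.png")
E
```

```text
(no output)
```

View pics/tpress.png

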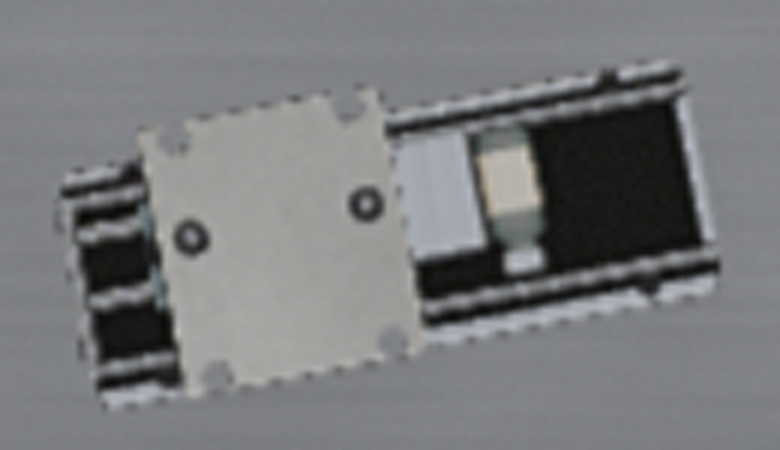

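View pics/trest.png

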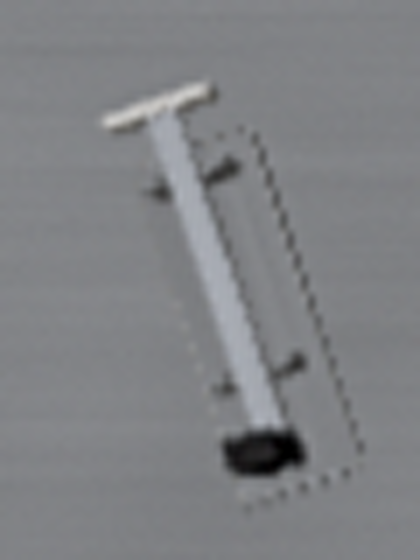

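View pics/spress.png

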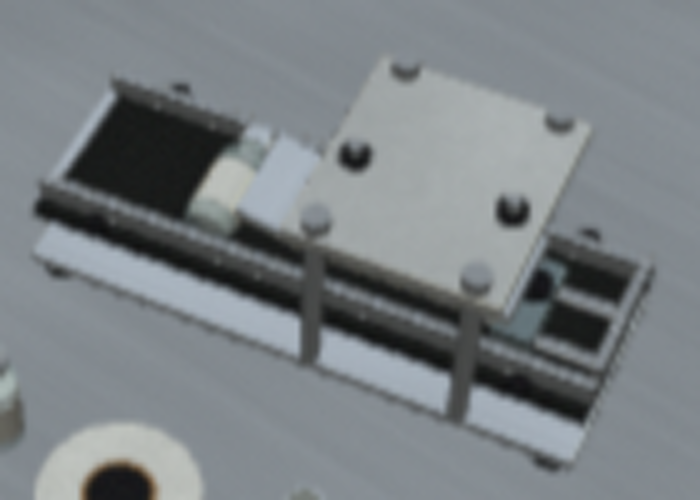

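View pics/srest.png

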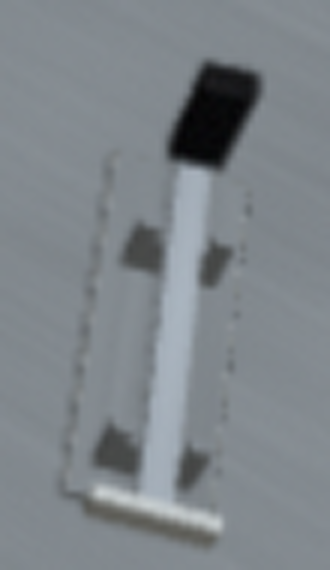

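```bash
python3 - <<'E'
from h import *
for n in ["top0","scene0"]:
    c=load(n); P=cloud(c); print(n)
    # bench check
    bm=(abs(P[...,2])<15); print("bench z",np.median(P[...,2][bm]))
    def rect(m,name):
        k,l,st,_=cv2.connectedComponentsWithStats(m.astype(np.uint8)); 
        if k<2: print(name,'none');return
        i=1+np.argmax(st[1:,4]); Q=P[l==i]; r=cv2.minAreaRect(Q[:,:2].astype(np.float32))
        print(name,len(Q),"rect",np.round(r[0],1),np.round(r[1],1),round(r[2],2),"zmed",np.median(Q[:,2]).round(1),"mean",Q.mean(0).round(1))
    near=(P[...,0]>350)&(P[...,0]<800)&(P[...,1]<450)&(P[...,1]>-250)
    pr=near&(P[...,1]<230)&(P[...,1]>-180)&(P[...,0]<680)
    rect(pr&(P[...,2]>115)&(P[...,2]<142),"plate")
    rest=near&(P[...,1]>230)&(P[...,1]<460)
    rect(rest&(P[...,2]>28)&(P[...,2]<60),"shank")
    rect(rest&(P[...,2]>75)&(P[...,2]<130),"handle")
    rect(pr&(P[...,2]>20),"allpress")
E
```

```text
top0
bench z 0.9620868521434853
plate 1732 rect [525.1 100.3] [138.1 124.8] 11.0 zmed 135.0 mean [524.4 100.1 134.9]
shank 299 rect [585.8 416.7] [161.8  43.2] 17.48 zmed 43.5 mean [590.2 417.   43.2]
handle 50 rect [497.4 382.9] [15.5 22.8] 21.22 zmed 101.7 mean [496.7 381.8  99.8]
allpress 4232 rect [524.8  46. ] [158.8 342.9] 10.85 zmed 85.0 mean [533.3  51.4  98.8]
scene0
bench z 0.6703351718874808
plate 1862 rect [524.6  98. ] [141.9 125.5] 11.29 zmed 134.1 mean [529.9 101.1 134. ]
shank 581 rect [578.8 413.6] [178.1  42.8] 17.79 zmed 42.7 mean [586.6 414.5  42.4]
handle 132 rect [739.8 236.2] [12.2 50.8] 89.92 zmed 97.5 mean [744.4 235.9  95.8]
allpress 5139 rect [535.3  44.8] [141.9 343.7] 11.29 zmed 73.4 mean [544.7  68.4  88.8]
```

```bash
python3 - <<'E'
from h import *
th=np.radians(101.1); ex=np.array([np.cos(th),np.sin(th),0]); ey=np.array([-np.sin(th),np.cos(th),0])
O=np.array([525,99.3,0])-15*ex-10*ey
np.save("press.npy",np.r_[O,th]); print("O",O)
def W(x,y,z): return O+x*ex+y*ey+[0,0,z]
pts=[(-210,-32,54),(-210,52,54),(130,-32,66),(130,52,66),(-210,52,66),(-210,-32,66),(-48,-59,134),(78,79,134),(-48,79,134),(78,-59,134),(-88,-30,86),(-88,30,86),(-88,0,86)]
for n,b,k in [("top0",(260,175,390,250),6),("scene0",(275,135,415,235),5)]:
    c=load(n); im=cv2.resize(c["image"][b[1]:b[3],b[0]:b[2]],None,fx=k,fy=k,interpolation=cv2.INTER_CUBIC)
    for p in pts:
        q=(proj(c,W(*p))-[b[0],b[1]]+.5)*k
        cv2.circle(im,(int(q[0]),int(q[1])),4,(0,0,255),1)
    cv2.imwrite(f"pics/ov_{n}.png",im)
    P=cloud(c); L=(P-O); px=L@ex; py=L@ey; pz=P[...,2]
    hsv=cv2.cvtColor(c["image"],cv2.COLOR_BGR2HSV)
    # vial label: yellowish
    m=(px>-170)&(px<-80)&(abs(py)<50)&(hsv[...,1]>35)&(hsv[...,2]>120)&(pz>50)
    if m.sum(): print(n,"label",m.sum(),px[m].mean(),py[m].mean(),pz[m].max(), px[m].min(),px[m].max(),py[m].min(),py[m].max())
    m=(px>-170)&(px<-90)&(abs(py)<24)&(pz>60)
    for lo in range(-150,-85,5):
        mm=m&(px>=lo)&(px<lo+5)
        if mm.sum(): print(lo,mm.sum(),np.median(pz[mm]).round(1),py[mm].min().round(),py[mm].max().round())
    R=(P[...,1]>340)&(P[...,1]<440)&(P[...,0]>440)&(P[...,0]<560)&(pz>85)
    Q=P[R]; print("handle",len(Q),Q.mean(0),cv2.minAreaRect(Q[:,:2].astype(np.float32)))
E
```

```text
O [537.70075614  86.50582971   0.        ]
top0 label 9 -93.14145659960029 -1.550235871457814 83.39630035248513 -94.37684984553006 -91.80232130075333 -12.997926036732611 9.197955949141356
-125 1 66.6 1.0 1.0
-120 22 75.5 -22.0 24.0
-115 22 80.4 -21.0 23.0
-110 25 79.9 -23.0 23.0
-105 24 81.2 -20.0 22.0
-100 24 78.2 -22.0 23.0
-95 23 73.4 -23.0 22.0
handle 46 [496.76582637 382.48805694 101.41811429] ((497.3788146972656, 383.0534362792969), (15.545747756958008, 22.502315521240234), 21.2244815826416)
-125 4 71.8 -16.0 14.0
-120 14 76.9 -21.0 20.0
-115 15 79.3 -21.0 18.0
-110 26 79.9 -24.0 23.0
-105 23 78.4 -23.0 23.0
-100 27 76.3 -24.0 20.0
-95 5 66.9 -22.0 14.0
handle 86 [499.49513828 383.14394074  97.74838553] ((496.0579528808594, 382.75537109375), (18.66560173034668, 23.404016494750977), 17.071622848510742)
```

View pics/ov_top0.png

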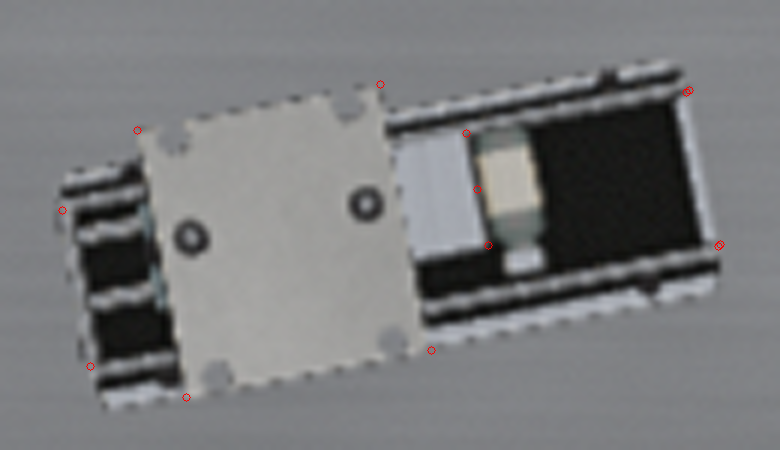

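View pics/ov_scene0.png

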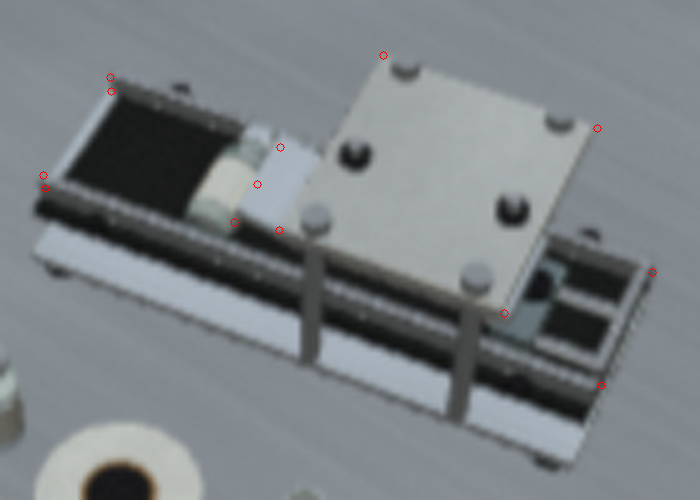

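```bash
cat > g.py <<'E'
import numpy as np,sys
from scipy.spatial.transform import Rotation as Ro
from station import bot
from h import *
o=np.load("press.npy"); O=o[:3]; th=o[3]
ex=np.array([np.cos(th),np.sin(th),0]); ey=np.array([-np.sin(th),np.cos(th),0])
def W(x,y,z): return O+x*ex+y*ey+np.array([0,0,z])
def delta(p,yaw):
    s=bot.sense(); R=Ro.from_rotvec(s["tool_rot"]).as_matrix()
    y=np.radians(yaw); T=np.array([[np.cos(y),np.sin(y),0],[np.sin(y),-np.cos(y),0],[0,0,-1]])
    d=R.T@(np.asarray(p)-s["eef_pos"]); w=np.degrees(Ro.from_matrix(R.T@T).as_rotvec())
    print("d",d.round(2),"w",w.round(2))
def st():
    s=bot.sense(); R=Ro.from_rotvec(s["tool_rot"]).as_matrix()
    L=s["eef_pos"]-O
    print("t",round(s["t"],2),"pos",s["eef_pos"].round(2),"press",np.round([L@ex,L@ey],2),"yaw",np.degrees(np.arctan2(R[1,0],R[0,0])).round(2),"zax",R[:,2].round(4),"F",s["contact_force"].round(2),"Fx_press",round(s["contact_force"]@ex,2),"tau",s["ft_torque"].round(2),"gap",round(s["finger_gap"],1),"q",s["joint_positions"].round(2))
E
python3 - <<'E'
from g import *
st()
delta((480,-100,231),17.6); delta((497,383,200),17.6); delta((497,383,61),17.6)
c=load("scene0"); L=plane(c,275+540/5,135+283/5,78)-O; print("screw",L@ex,L@ey)
E
```

```text
t 0.1 pos [ 170.16 -601.06  230.76] press [-603.94  493.04] yaw 15.81 zax [-2.0e-04  1.1e-03 -1.0e+00] F [ 0.45 -0.09  0.31] Fx_press -0.17 tau [ 0.   -0.01  0.04] gap 85.5 q [-1.39  0.49  1.35  0.    1.3  -0.1 ]
d [ 4.3460e+02 -3.9772e+02  2.4000e-01] w [-0.06 -0.01 -1.79]
d [ 582.52 -857.8    31.75] w [-0.06 -0.01 -1.79]
d [ 582.5  -857.65  170.75] w [-0.06 -0.01 -1.79]
screw 80.04355764553509 8.146513313802444
```

Emit:
{"api": "jog_arm", "payload": {
  "targets": [
    {"dx":435,"dy":-398,"jaw":1},
    {"dx":435,"dy":-398,"jaw":1},
    {"dx":435,"dy":-398,"jaw":1},
    {"dx":435,"dy":-398,"jaw":1},
    {"dx":435,"dy":-398,"jaw":1},
    {"dx":435,"dy":-398,"jaw":1},
    {"dx":435,"dy":-398,"jaw":1},
    {"dx":435,"dy":-398,"jaw":1},
    {"dx":435,"dy":-398,"jaw":1},
    {"dx":435,"dy":-398,"jaw":1}
  ]
}}

```text
schema error: expected keys jaw, dx, dy, dz, wx, wy, wz
```

```bash
python3 -c "
from g import *
st();delta((497,383,200),17.6)"
```

```text
t 0.1 pos [ 170.16 -601.06  230.76] press [-603.94  493.04] yaw 15.81 zax [-2.0e-04  1.1e-03 -1.0e+00] F [ 0.45 -0.09  0.31] Fx_press -0.17 tau [ 0.   -0.01  0.04] gap 85.5 q [-1.39  0.49  1.35  0.    1.3  -0.1 ]
d [ 582.52 -857.8    31.75] w [-0.06 -0.01 -1.79]
```

All keys needed.

Emit:
{"api": "jog_arm", "payload": {
  "targets": [
    {"jaw":1,"dx":435,"dy":-398,"dz":0,"wx":0,"wy":0,"wz":-1.8},
    {"jaw":1,"dx":435,"dy":-398,"dz":0,"wx":0,"wy":0,"wz":-1.8},
    {"jaw":1,"dx":435,"dy":-398,"dz":0,"wx":0,"wy":0,"wz":-1.8},
    {"jaw":1,"dx":435,"dy":-398,"dz":0,"wx":0,"wy":0,"wz":-1.8},
    {"jaw":1,"dx":435,"dy":-398,"dz":0,"wx":0,"wy":0,"wz":-1.8},
    {"jaw":1,"dx":435,"dy":-398,"dz":0,"wx":0,"wy":0,"wz":-1.8},
    {"jaw":1,"dx":435,"dy":-398,"dz":0,"wx":0,"wy":0,"wz":-1.8},
    {"jaw":1,"dx":435,"dy":-398,"dz":0,"wx":0,"wy":0,"wz":-1.8},
    {"jaw":1,"dx":435,"dy":-398,"dz":0,"wx":0,"wy":0,"wz":-1.8},
    {"jaw":1,"dx":435,"dy":-398,"dz":0,"wx":0,"wy":0,"wz":-1.8}
  ]
}}

```text
t: 1.1
eef_pos: [433.8, -174.2, 231.3]
tool_rot: [-3.105, -0.48, 0.0]
contact_force: [0.3, -0.8, 0.4]
finger_gap: 85.2
```

```bash
python3 -c "
from g import *
st();delta((497,383,200),17.6)"
```

```text
t 1.1 pos [ 433.84 -174.21  231.27] press [-235.84  152.11] yaw 17.59 zax [-1.e-04  0.e+00 -1.e+00] F [ 0.27 -0.85  0.42] Fx_press -0.88 tau [ 0.    0.02 -0.05] gap 85.2 q [-0.51  0.27  1.72 -0.    1.15  0.75]
d [ 228.63 -512.05   31.28] w [-0.    0.   -0.01]
```

Emit:
{"api": "jog_arm", "payload": {
  "targets": [
    {"jaw":1,"dx":228,"dy":-512,"dz":31,"wx":0,"wy":0,"wz":0},
    {"jaw":1,"dx":228,"dy":-512,"dz":31,"wx":0,"wy":0,"wz":0},
    {"jaw":1,"dx":228,"dy":-512,"dz":31,"wx":0,"wy":0,"wz":0},
    {"jaw":1,"dx":228,"dy":-512,"dz":31,"wx":0,"wy":0,"wz":0},
    {"jaw":1,"dx":228,"dy":-512,"dz":31,"wx":0,"wy":0,"wz":0},
    {"jaw":1,"dx":228,"dy":-512,"dz":31,"wx":0,"wy":0,"wz":0},
    {"jaw":1,"dx":228,"dy":-512,"dz":31,"wx":0,"wy":0,"wz":0},
    {"jaw":1,"dx":228,"dy":-512,"dz":31,"wx":0,"wy":0,"wz":0},
    {"jaw":1,"dx":228,"dy":-512,"dz":31,"wx":0,"wy":0,"wz":0},
    {"jaw":1,"dx":228,"dy":-512,"dz":31,"wx":0,"wy":0,"wz":0}
  ]
}}

```text
t: 2.1
eef_pos: [488.5, 322.1, 203.3]
tool_rot: [3.104, 0.481, -0.001]
contact_force: [0.5, -0.6, 0.9]
finger_gap: 84.9
```

```bash
python3 -c "
from g import *
st();delta((497,383,200),17.6);delta((497,383,100),17.6)"
```

```text
t 2.1 pos [488.51 322.14 203.34] press [240.69   2.91] yaw 17.62 zax [-4.e-04 -3.e-04 -1.e+00] F [ 0.51 -0.6   0.92] Fx_press -0.69 tau [ 0.   -0.05  0.04] gap 84.9 q [ 0.48  0.47  1.48 -0.    1.19  1.74]
d [ 26.51 -55.44   3.32] w [0.01 0.02 0.02]
d [ 26.56 -55.45 103.32] w [0.01 0.02 0.02]
```

Emit:
{"api": "jog_arm", "payload": {
  "targets": [
    {"jaw":1,"dx":26,"dy":-55,"dz":3,"wx":0,"wy":0,"wz":0},
    {"jaw":1,"dx":26,"dy":-55,"dz":3,"wx":0,"wy":0,"wz":0},
    {"jaw":1,"dx":26,"dy":-55,"dz":3,"wx":0,"wy":0,"wz":0},
    {"jaw":1,"dx":26,"dy":-55,"dz":3,"wx":0,"wy":0,"wz":0},
    {"jaw":1,"dx":26,"dy":-55,"dz":3,"wx":0,"wy":0,"wz":0}
  ]
}}

```text
t: 2.6
eef_pos: [497.0, 378.8, 200.8]
tool_rot: [3.104, 0.479, -0.001]
contact_force: [0.2, -0.3, -0.0]
finger_gap: 85.3
```

```bash
python3 - <<'E'
from g import *
from station import cams
st();delta((497,383,61),17.6)
c=cams.camera("scene"); cv2.imwrite("pics/s1.png",c["image"][100:320,330:560].repeat(3,0).repeat(3,1)[:600,:690])
# rest paddle fine measure: unoccluded first top image
t=load("top0");P=cloud(t)
m=(P[...,1]>340)&(P[...,1]<460)&(P[...,0]>505)&(P[...,0]<645)&(P[...,2]>36)&(P[...,2]<60)
Q=P[m]; v=cv2.fitLine(Q[:,:2].astype(np.float32),cv2.DIST_HUBER,0,.01,.01).ravel(); print("shank line",v,np.degrees(np.arctan2(v[1],v[0])), "at x=497:", v[3]+(497-v[2])*v[1]/v[0])
E
```

```text
t 2.6 pos [497.03 378.78 200.76] press [294.64 -16.36] yaw 17.53 zax [-4.e-04 -5.e-04 -1.e+00] F [ 0.18 -0.26 -0.02] Fx_press -0.3 tau [-0.05 -0.03  0.02] gap 85.3 q [ 0.56  0.52  1.38 -0.    1.24  1.82]
d [  1.31  -4.08 139.76] w [ 0.02  0.03 -0.07]
shank line [9.3602383e-01 3.5193658e-01 5.7723792e+02 4.1328879e+02] 20.60581 at x=497: 383.12006
```

View pics/s1.png

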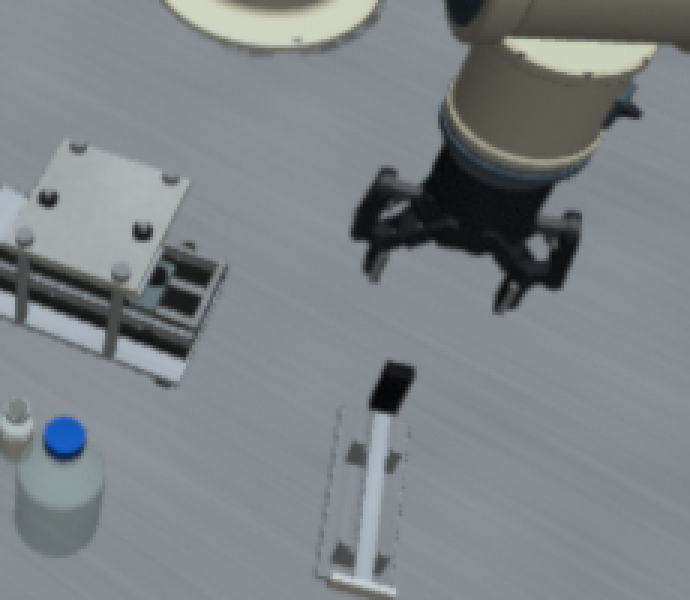

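```bash
python3 - <<'E'
from g import *
for n in ["top0","scene0"]:
    t=load(n);P=cloud(t)
    for lo,hi in [(510,620),(510,600),(520,610)]:
        m=(P[...,1]>370)&(P[...,1]<440)&(P[...,0]>lo)&(P[...,0]<hi)&(P[...,2]>36)&(P[...,2]<60)&(t["image"].min(2)>140)
        Q=P[m]; v=cv2.fitLine(Q[:,:2].astype(np.float32),cv2.DIST_HUBER,0,.01,.01).ravel(); print(n,len(Q),np.degrees(np.arctan2(v[1],v[0])), v[3]+(497-v[2])*v[1]/v[0])
t=load("top0"); a=plane(t,202.3,175.2,47);b=plane(t,217.4,224.5,102);print(a,b,np.degrees(np.arctan2((a-b)[1],(a-b)[0])))
E
```

```text
top0 138 20.564457 384.43018
top0 115 21.115301 383.90485
top0 114 21.260693 383.46213
scene0 230 20.952747 382.64545
scene0 185 21.235453 382.4624
scene0 184 20.912817 382.63318
[656.11758362 443.24677475  47.        ] [494.67401665 377.6468124  102.        ] 22.113564663824814
```

Emit:
{"api": "jog_arm", "payload": {
  "targets": [
    {"jaw":1,"dx":1,"dy":-4,"dz":40,"wx":0,"wy":0,"wz":-3.5},
    {"jaw":1,"dx":1,"dy":-4,"dz":80,"wx":0,"wy":0,"wz":-3.5},
    {"jaw":1,"dx":1,"dy":-4,"dz":110,"wx":0,"wy":0,"wz":-3.5},
    {"jaw":1,"dx":1,"dy":-4,"dz":130,"wx":0,"wy":0,"wz":-3.5},
    {"jaw":1,"dx":1,"dy":-4,"dz":140,"wx":0,"wy":0,"wz":-3.5},
    {"jaw":1,"dx":1,"dy":-4,"dz":140,"wx":0,"wy":0,"wz":-3.5},
    {"jaw":1,"dx":1,"dy":-4,"dz":140,"wx":0,"wy":0,"wz":-3.5}
  ]
}}

```text
t: 3.35
eef_pos: [497.4, 384.3, 61.7]
tool_rot: [-3.088, -0.574, -0.002]
contact_force: [-0.1, 0.0, 0.0]
finger_gap: 85.6
```

```bash
python3 - <<'E'
from g import *
from station import cams
st();delta((497,383,61),21)
for n,(u,v) in [("scene",(400,180)),("top",(160,140))]:
    c=cams.camera(n); cv2.imwrite(f"pics/{n}2.png",cv2.resize(c["image"][v:v+120,u:u+140],None,fx=5,fy=5))
E
```

```text
t 3.35 pos [497.39 384.3   61.73] press [299.98 -17.77] yaw 21.07 zax [ 1.e-03  6.e-04 -1.e+00] F [-0.11  0.04  0.03] Fx_press 0.06 tau [-0.02 -0.01 -0.03] gap 85.6 q [ 0.56  0.69  1.5  -0.    0.95  1.77]
d [-0.83  1.07  0.73] w [-0.01 -0.07  0.07]
```

View pics/scene2.png

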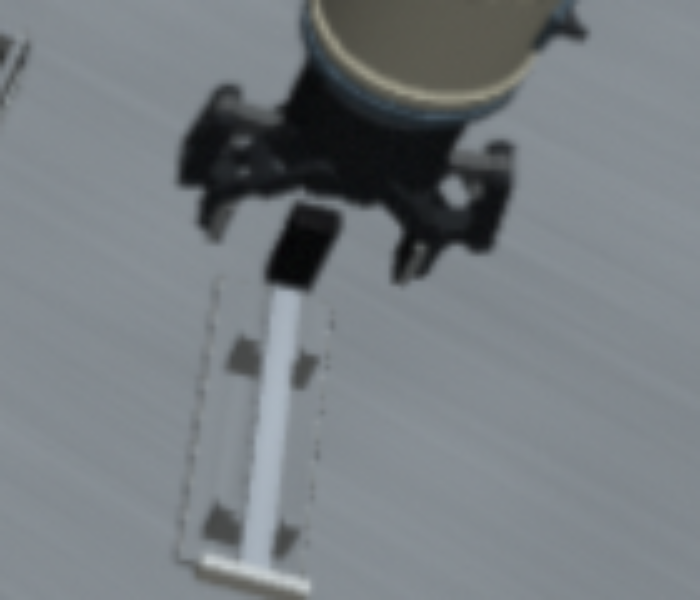

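View pics/top2.png

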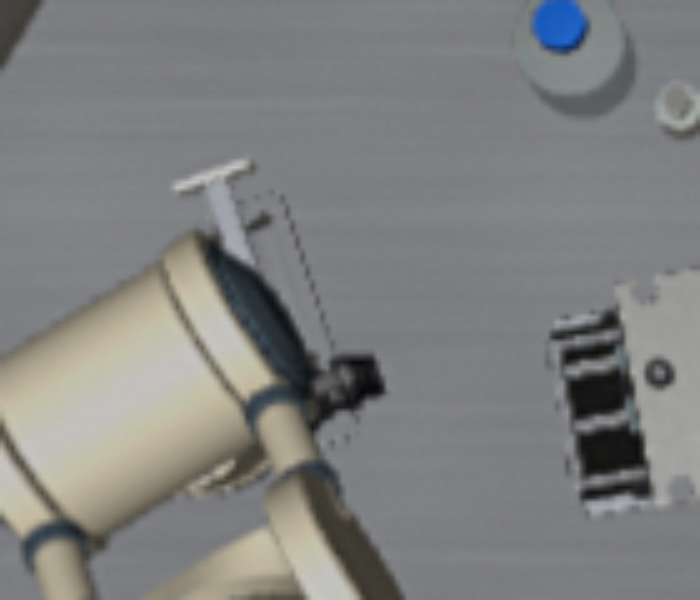

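Emit:
{"api": "jog_arm", "payload": {
  "targets": [
    {"jaw":0,"dx":-1,"dy":1,"dz":0.5,"wx":0,"wy":0,"wz":0},
    {"jaw":-0.3,"dx":-1,"dy":1,"dz":0.5,"wx":0,"wy":0,"wz":0},
    {"jaw":-1,"dx":-1,"dy":1,"dz":0.5,"wx":0,"wy":0,"wz":0},
    {"jaw":-1,"dx":-1,"dy":1,"dz":0.5,"wx":0,"wy":0,"wz":0},
    {"jaw":-1,"dx":-1,"dy":1,"dz":0.5,"wx":0,"wy":0,"wz":0},
    {"jaw":-1,"dx":-1,"dy":1,"dz":0.5,"wx":0,"wy":0,"wz":0},
    {"jaw":-1,"dx":-1,"dy":1,"dz":0.5,"wx":0,"wy":0,"wz":0},
    {"jaw":-1,"dx":-1,"dy":1,"dz":0.5,"wx":0,"wy":0,"wz":0}
  ],
  "grip_force": 60
}}

```text
t: 4.25
eef_pos: [496.3, 383.2, 60.3]
tool_rot: [-3.088, -0.575, -0.0]
contact_force: [-1.1, -0.0, 6.1]
finger_gap: 23.4
```

```bash
python3 - <<'E'
from g import *
st()
E
```

```text
t 4.25 pos [496.34 383.18  60.32] press [299.08 -16.53] yaw 21.1 zax [ 3.e-04  2.e-04 -1.e+00] F [-1.05 -0.04  6.14] Fx_press 0.16 tau [ 0.08  0.   -0.  ] gap 23.4 q [0.56 0.69 1.5  0.   0.95 1.76]
```

Emit:
{"api": "jog_arm", "payload": {
  "targets": [
    {"jaw":-1,"dx":0,"dy":0,"dz":-0.5,"wx":0,"wy":0,"wz":0},
    {"jaw":-1,"dx":0,"dy":0,"dz":-0.5,"wx":0,"wy":0,"wz":0},
    {"jaw":-1,"dx":0,"dy":0,"dz":-0.5,"wx":0,"wy":0,"wz":0},
    {"jaw":-1,"dx":0,"dy":0,"dz":-10,"wx":0,"wy":0,"wz":0},
    {"jaw":-1,"dx":0,"dy":0,"dz":-40,"wx":0,"wy":0,"wz":0},
    {"jaw":-1,"dx":0,"dy":0,"dz":-70,"wx":0,"wy":0,"wz":0},
    {"jaw":-1,"dx":0,"dy":0,"dz":-80,"wx":0,"wy":0,"wz":0},
    {"jaw":-1,"dx":0,"dy":0,"dz":-80,"wx":0,"wy":0,"wz":0},
    {"jaw":-1,"dx":0,"dy":0,"dz":-80,"wx":0,"wy":0,"wz":0}
  ],
  "grip_force": 100
}}

```text
t: 5.15
eef_pos: [495.8, 382.8, 139.4]
tool_rot: [3.088, 0.575, -0.001]
contact_force: [0.4, 0.1, -0.9]
finger_gap: 23.4
```

```bash
python3 - <<'E'
from g import *
from station import cams
st()
c=cams.camera("scene"); cv2.imwrite("pics/s3.png",cv2.resize(c["image"][140:300,380:540],None,fx=3.5,fy=3.5)); np.savez("s3.npz",**c)
P=cloud(c)
m=(P[...,2]>95)&(P[...,2]<150)&(P[...,1]>370)&(P[...,1]<480)&(P[...,0]>515)&(P[...,0]<700)&(c["image"].min(2)>130)
for lo in range(515,680,15):
    k=m&(P[...,0]>=lo)&(P[...,0]<lo+15)
    if k.sum(): print(lo,k.sum(),P[k].mean(0).round(1), np.percentile(P[k][:,2],90).round(1))
E
```

```text
t 5.15 pos [495.8  382.76 139.43] press [298.78 -15.92] yaw 21.1 zax [-8.e-04 -6.e-04 -1.e+00] F [ 0.4   0.07 -0.88] Fx_press -0.01 tau [-0.05  0.1  -0.  ] gap 23.4 q [ 0.56  0.59  1.44 -0.    1.11  1.76]
515 32 [522.5 392.9 121.2] 122.8
530 32 [537.4 398.1 121.1] 123.0
545 38 [552.8 404.5 121.3] 123.3
560 33 [568.4 409.4 121.7] 123.1
575 36 [582.4 415.6 121.4] 123.2
590 35 [597.1 420.7 121.2] 123.2
605 40 [612.3 426.1 121.5] 123.6
620 40 [627.5 432.4 121.3] 122.5
635 47 [643.2 441.6 122.2] 126.0
650 61 [656.7 441.3 126.1] 128.3
665 3 [665.3 424.3 125.2] 126.8
```

View pics/s3.png

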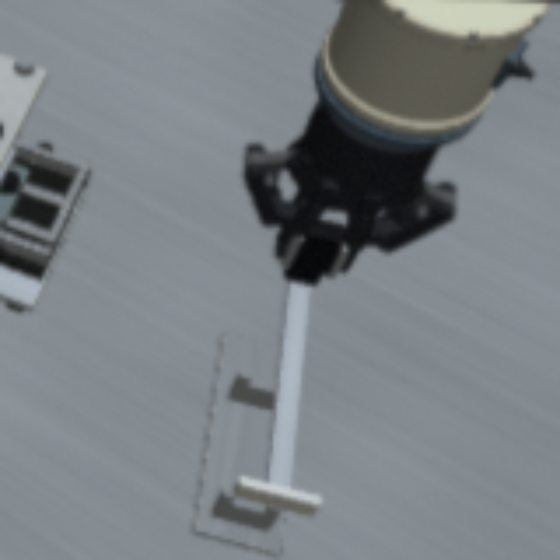

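```bash
python3 - <<'E'
from g import *
t=W(-319,0,235); print(t); delta(t,101.1)
E
```

```text
[ 599.11526346 -226.52653011  235.        ]
d [-122.88  605.63  -95.59] w [-6.e-02  1.e-01 -8.e+01]
```

Emit:
{"api": "jog_arm", "payload": {
  "targets": [
    {"jaw":-1,"dx":0,"dy":0,"dz":-48,"wx":0,"wy":0,"wz":0},
    {"jaw":-1,"dx":0,"dy":0,"dz":-95,"wx":0,"wy":0,"wz":0},
    {"jaw":-1,"dx":-123,"dy":605,"dz":-95,"wx":0,"wy":0,"wz":-80},
    {"jaw":-1,"dx":-123,"dy":605,"dz":-95,"wx":0,"wy":0,"wz":-80},
    {"jaw":-1,"dx":-123,"dy":605,"dz":-95,"wx":0,"wy":0,"wz":-80},
    {"jaw":-1,"dx":-123,"dy":605,"dz":-95,"wx":0,"wy":0,"wz":-80},
    {"jaw":-1,"dx":-123,"dy":605,"dz":-95,"wx":0,"wy":0,"wz":-80},
    {"jaw":-1,"dx":-123,"dy":605,"dz":-95,"wx":0,"wy":0,"wz":-80},
    {"jaw":-1,"dx":-123,"dy":605,"dz":-95,"wx":0,"wy":0,"wz":-80},
    {"jaw":-1,"dx":-123,"dy":605,"dz":-95,"wx":0,"wy":0,"wz":-80}
  ]
}}

```text
t: 6.2
eef_pos: [556.6, 29.0, 233.9]
tool_rot: [-2.355, -2.077, 0.002]
contact_force: [0.5, -0.3, -1.3]
finger_gap: 22.9
```

```bash
python3 - <<'E'
from g import *
st();delta(W(-319,0,235),101.1)
E
```

```text
t 6.2 pos [556.6   29.04 233.87] press [-60.03  -7.48] yaw 82.81 zax [-2.1e-03  1.0e-04 -1.0e+00] F [ 0.5  -0.35 -1.28] Fx_press -0.44 tau [-0.1   0.05  0.01] gap 22.9 q [-0.06  0.4   1.51  0.    1.24  0.07]
d [-248.24   74.15   -1.26] w [-1.200e-01 -1.000e-02 -1.829e+01]
```

Emit:
{"api": "jog_arm", "payload": {
  "targets": [
    {"jaw":-1,"dx":-240,"dy":74,"dz":-1,"wx":0,"wy":0,"wz":-16},
    {"jaw":-1,"dx":-240,"dy":74,"dz":-1,"wx":0,"wy":0,"wz":-16},
    {"jaw":-1,"dx":-240,"dy":74,"dz":-1,"wx":0,"wy":0,"wz":-16},
    {"jaw":-1,"dx":-240,"dy":74,"dz":-1,"wx":0,"wy":0,"wz":-16},
    {"jaw":-1,"dx":-240,"dy":74,"dz":-1,"wx":0,"wy":0,"wz":-16},
    {"jaw":-1,"dx":-240,"dy":74,"dz":-1,"wx":0,"wy":0,"wz":-16},
    {"jaw":-1,"dx":-240,"dy":74,"dz":-1,"wx":0,"wy":0,"wz":-16},
    {"jaw":-1,"dx":-240,"dy":74,"dz":-1,"wx":0,"wy":0,"wz":-16},
    {"jaw":-1,"dx":-240,"dy":74,"dz":-1,"wx":0,"wy":0,"wz":-16}
  ]
}}

```text
t: 7.1
eef_pos: [598.9, -215.4, 235.7]
tool_rot: [-2.048, -2.38, 0.0]
contact_force: [-0.4, 0.9, -0.5]
finger_gap: 22.8
```

```bash
python3 - <<'E'
from g import *
st();delta(W(-319,0,150),101.1)
E
```

```text
t 7.1 pos [ 598.87 -215.37  235.7 ] press [-308.     -1.91] yaw 98.57 zax [-1.e-03  7.e-04 -1.e+00] F [-0.43  0.9  -0.51] Fx_press 0.97 tau [-0.07 -0.02  0.07] gap 22.8 q [-0.44  0.51  1.31  0.    1.33 -0.59]
d [-11.14  -1.34  85.69] w [-0.05 -0.05 -2.53]
```

Emit:
{"api": "jog_arm", "payload": {
  "targets": [
    {"jaw":-1,"dx":-11,"dy":-1.3,"dz":45,"wx":0,"wy":0,"wz":-2.5},
    {"jaw":-1,"dx":-11,"dy":-1.3,"dz":86,"wx":0,"wy":0,"wz":-2.5},
    {"jaw":-1,"dx":-11,"dy":-1.3,"dz":86,"wx":0,"wy":0,"wz":-2.5},
    {"jaw":-1,"dx":-11,"dy":-1.3,"dz":86,"wx":0,"wy":0,"wz":-2.5},
    {"jaw":-1,"dx":-11,"dy":-1.3,"dz":86,"wx":0,"wy":0,"wz":-2.5}
  ]
}}

```text
t: 7.6
eef_pos: [600.7, -227.7, 152.6]
tool_rot: [1.996, 2.423, 0.001]
contact_force: [-0.0, 0.5, -0.9]
finger_gap: 23.0
```

```bash
cat > look.py <<'E'
from g import *
from station import cams
import sys
k=sys.argv[1]; st()
for n,b,f in [("top",(255,165,415,265),5),("scene",(240,100,400,220),5)]:
    c=cams.camera(n); crop(c,*b,f,f"pics/{n}{k}.png"); np.savez(f"{n}{k}.npz",**c)
E
python3 look.py 4; python3 -c "
from g import *
delta(W(-319,0,86.5),101.1)"
```

```text
t 7.6 pos [ 600.69 -227.73  152.59] press [-320.48   -1.31] yaw 101.04 zax [ 0.0028 -0.0013 -1.    ] F [-0.01  0.54 -0.95] Fx_press 0.53 tau [-0.06  0.02 -0.02] gap 23.0 q [-0.46  0.59  1.39  0.    1.15 -0.65]
d [ 1.81 -1.33 65.97] w [ 0.15  0.11 -0.07]
```

View pics/top4.png

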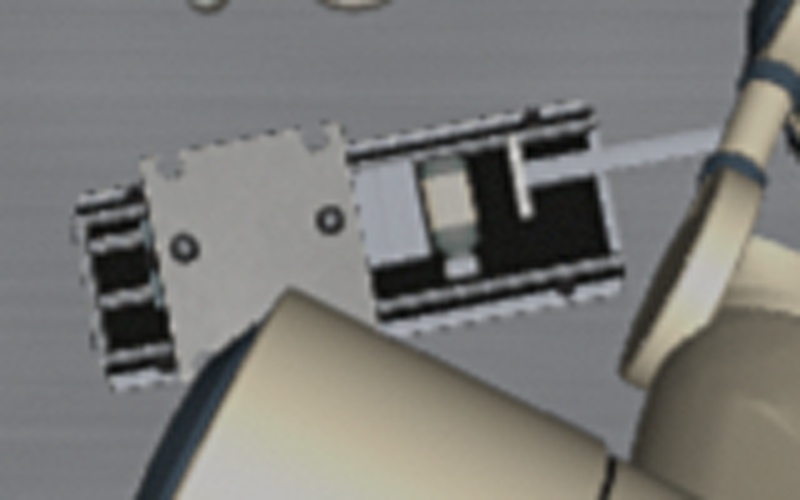

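View pics/scene4.png

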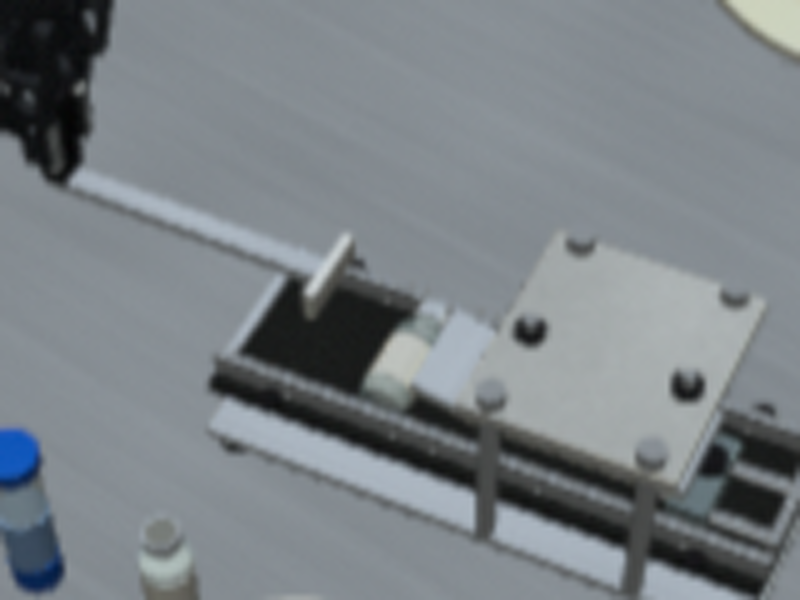

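```bash
cat > meas.py <<'E'
from g import *
import sys
k=sys.argv[1]; lo=float(sys.argv[2]); hi=float(sys.argv[3])
for n in ["top","scene"]:
    c=load(n+k); P=cloud(c); L=P-O; x=L@ex; y=L@ey; z=P[...,2]
    m=(x>-170)&(x<-128)&(abs(y)<45)&(z>lo)&(z<hi)&(c["image"].min(2)>120)
    print(n,"blade",m.sum(),[np.percentile(a[m],[2,50,98]).round(1) for a in (x,y,z)])
    r=cv2.minAreaRect(np.stack([x[m],y[m]],1).astype(np.float32)); print(r)
    m=(x>-300)&(x<-160)&(abs(y)<30)&(z>lo)&(z<hi)&(c["image"].min(2)>120)
    if m.sum()>20:
        v=np.polyfit(x[m],y[m],1); print("shank",m.sum(),v, "y at -144",np.polyval(v,-144),"z slope",np.polyfit(x[m],z[m],1),z[m].mean())
E
python3 meas.py 4 115 160
```

```text
top blade 59 [array([-168.3, -149.7, -144.8]), array([-26.3,  -5. ,  17.2]), array([131.3, 137. , 144.8])]
((-156.95046997070312, -4.893831253051758), (46.896766662597656, 24.829917907714844), 89.3067398071289)
shank 165 [ 1.23712344e-03 -4.52560667e+00] y at -144 -4.703752441054366 z slope [3.58267185e-03 1.35387406e+02] 134.6037600744799
scene blade 52 [array([-169.1, -151.6, -147.2]), array([-26.7,  -4.5,  19.3]), array([131.7, 137. , 139.9])]
((-158.27822875976562, -3.1449527740478516), (48.723148345947266, 22.587894439697266), 88.45216369628906)
shank 181 [-0.01587714 -7.14018088] y at -144 -4.8538724017135975 z slope [4.75812426e-04 1.34139888e+02] 134.03124282310438
```

Emit:
{"api": "jog_arm", "payload": {
  "targets": [
    {"jaw":-1,"dx":0,"dy":-4.3,"dz":20,"wx":0,"wy":0,"wz":0},
    {"jaw":-1,"dx":0,"dy":-4.3,"dz":40,"wx":0,"wy":0,"wz":0},
    {"jaw":-1,"dx":0,"dy":-4.3,"dz":55,"wx":0,"wy":0,"wz":0},
    {"jaw":-1,"dx":0,"dy":-4.3,"dz":62,"wx":0,"wy":0,"wz":0},
    {"jaw":-1,"dx":0,"dy":-4.3,"dz":62,"wx":0,"wy":0,"wz":0},
    {"jaw":-1,"dx":0,"dy":-4.3,"dz":62,"wx":0,"wy":0,"wz":0}
  ]
}}

```text
t: 8.3
eef_pos: [595.9, -228.9, 89.3]
tool_rot: [1.997, 2.423, 0.001]
contact_force: [0.3, -0.6, 0.1]
finger_gap: 22.6
```

```bash
python3 look.py 5; python3 meas.py 5 60 85; python3 -c "
from g import *
delta(W(-319,3,86.5),101.1)"
```

```text
t 8.3 pos [ 595.86 -228.94   89.29] press [-320.74    3.66] yaw 101.0 zax [ 1.3e-03 -6.0e-04 -1.0e+00] F [ 0.32 -0.58  0.14] Fx_press -0.63 tau [-0.09 -0.05 -0.03] gap 22.6 q [-0.46  0.67  1.45  0.    1.02 -0.65]
top blade 56 [array([-168.8, -149.8, -144.7]), array([-33.7,  -1.4,  22.6]), array([63.9, 74.2, 81.5])]
((-156.169189453125, -6.001169204711914), (26.791566848754883, 58.118812561035156), 4.5058112144470215)
shank 152 [0.00021069 0.0533131 ] y at -144 0.022973753796038963 z slope [-1.60836483e-02  6.75530310e+01] 71.04295755768891
scene blade 53 [array([-169.2, -152.2, -146.6]), array([-32.4,  -0.4,  21.1]), array([65.1, 73.6, 78.7])]
((-156.08108520507812, -6.350004196166992), (25.386390686035156, 57.52477264404297), 8.377456665039062)
shank 173 [-0.01614466 -2.37451617] y at -144 -0.04968491309152201 z slope [9.72057630e-04 7.10714041e+01] 70.84933814153844
d [1.76 0.63 2.83] w [ 0.08  0.06 -0.1 ]
```

View pics/scene5.png

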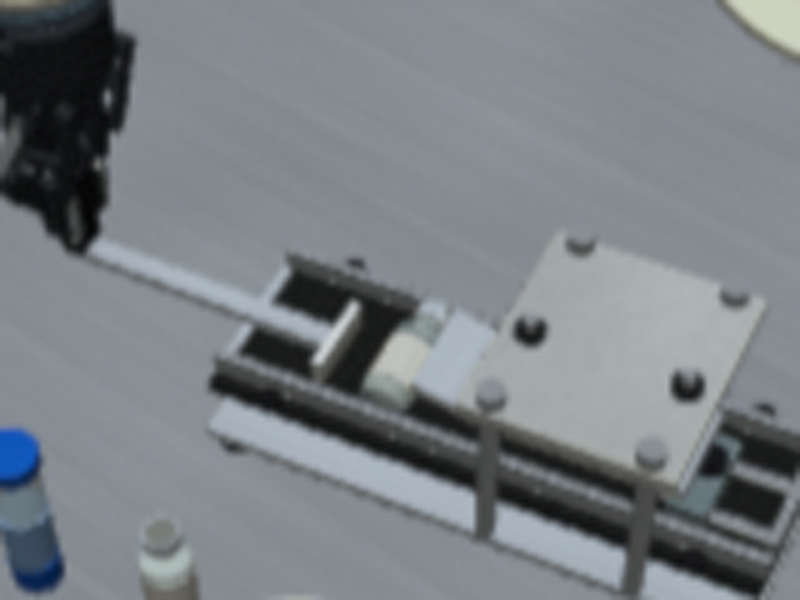

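View pics/top5.png

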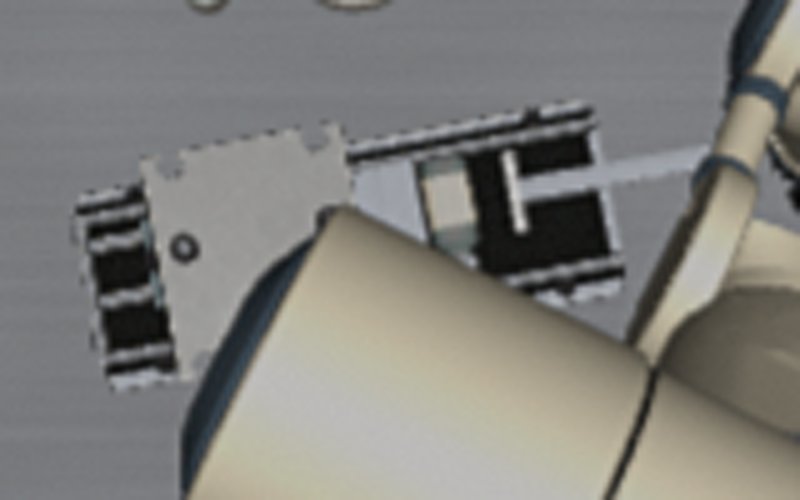

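Emit:
{"api": "jog_arm", "payload": {
  "targets": [
    {"jaw":-1,"dx":0,"dy":0.6,"dz":1.5,"wx":0,"wy":0,"wz":0},
    {"jaw":-1,"dx":2,"dy":0.6,"dz":2.5,"wx":0,"wy":0,"wz":0},
    {"jaw":-1,"dx":5,"dy":0.6,"dz":2.5,"wx":0,"wy":0,"wz":0},
    {"jaw":-1,"dx":8,"dy":0.6,"dz":2.5,"wx":0,"wy":0,"wz":0},
    {"jaw":-1,"dx":11,"dy":0.6,"dz":2.5,"wx":0,"wy":0,"wz":0},
    {"jaw":-1,"dx":13,"dy":0.6,"dz":2.5,"wx":0,"wy":0,"wz":0},
    {"jaw":-1,"dx":14.5,"dy":0.6,"dz":2.5,"wx":0,"wy":0,"wz":0},
    {"jaw":-1,"dx":16,"dy":0.6,"dz":2.5,"wx":0,"wy":0,"wz":0},
    {"jaw":-1,"dx":17,"dy":0.6,"dz":2.5,"wx":0,"wy":0,"wz":0},
    {"jaw":-1,"dx":18,"dy":0.6,"dz":2.5,"wx":0,"wy":0,"wz":0}
  ]
}}

```text
t: 9.4
eef_pos: [592.4, -210.9, 85.7]
tool_rot: [1.998, 2.424, 0.0]
contact_force: [0.5, -0.1, -0.5]
finger_gap: 22.7
```

```bash
python3 look.py 6; python3 meas.py 6 60 85
```

```text
t 9.4 pos [ 592.44 -210.89   85.71] press [-302.37    3.54] yaw 101.0 zax [ 1.e-04 -1.e-04 -1.e+00] F [ 0.46 -0.08 -0.54] Fx_press -0.17 tau [-0.06 -0.04 -0.  ] gap 22.7 q [-0.44  0.66  1.48 -0.    1.   -0.63]
top blade 70 [array([-168.4, -143.3, -128.3]), array([-33.8,  -0.2,  18.6]), array([62.3, 69. , 78.3])]
((-143.9448699951172, -8.174243927001953), (44.438140869140625, 51.58747863769531), 15.456965446472168)
shank 121 [-0.00549106 -1.06804631] y at -144 -0.2773330216475983 z slope [-2.15148375e-03  6.73120787e+01] 67.75842818636802
scene blade 80 [array([-169.9, -140.7, -128.3]), array([-34.1,  -0.3,  21.2]), array([63. , 67.9, 74.6])]
((-148.16397094726562, -6.37565803527832), (42.90863800048828, 60.19618225097656), 4.246848106384277)
shank 164 [-0.01093524 -0.81968744] y at -144 0.754987153157694 z slope [-1.30870213e-03  6.67144562e+01] 67.01250465377919
```

View pics/scene6.png

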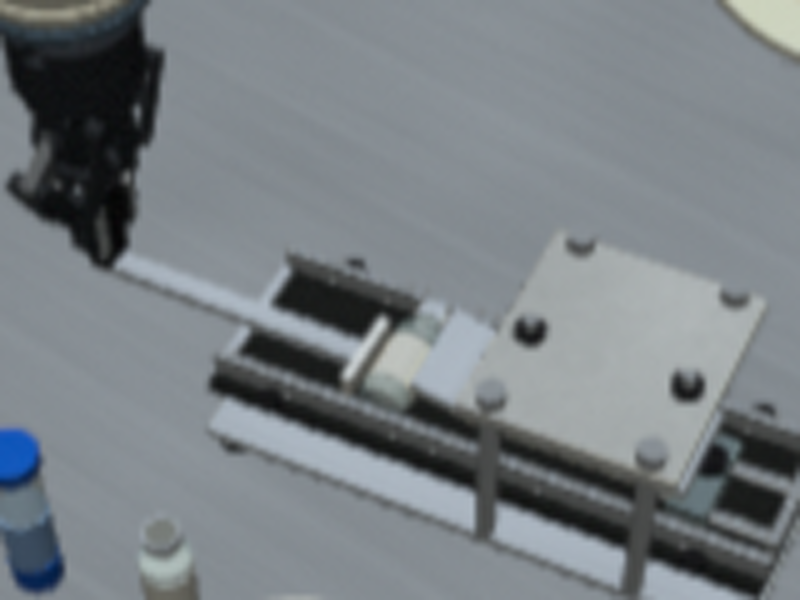

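Emit:
{"api": "jog_arm", "payload": {
  "targets": [
    {"jaw":-1,"dx":1,"dy":0.4,"dz":-0.5,"wx":0,"wy":0,"wz":0},
    {"jaw":-1,"dx":2,"dy":0.4,"dz":-0.5,"wx":0,"wy":0,"wz":0},
    {"jaw":-1,"dx":3,"dy":0.4,"dz":-0.5,"wx":0,"wy":0,"wz":0},
    {"jaw":-1,"dx":4,"dy":0.4,"dz":-0.5,"wx":0,"wy":0,"wz":0},
    {"jaw":-1,"dx":5,"dy":0.4,"dz":-0.5,"wx":0,"wy":0,"wz":0},
    {"jaw":-1,"dx":6.5,"dy":0.4,"dz":-0.5,"wx":0,"wy":0,"wz":0},
    {"jaw":-1,"dx":8,"dy":0.4,"dz":-0.5,"wx":0,"wy":0,"wz":0},
    {"jaw":-1,"dx":10,"dy":0.4,"dz":-0.5,"wx":0,"wy":0,"wz":0},
    {"jaw":-1,"dx":12,"dy":0.4,"dz":-0.5,"wx":0,"wy":0,"wz":0},
    {"jaw":-1,"dx":14,"dy":0.4,"dz":-0.5,"wx":0,"wy":0,"wz":0}
  ]
}}

```text
t: 10.5
eef_pos: [590.1, -196.9, 86.2]
tool_rot: [-1.998, -2.424, 0.0]
contact_force: [-0.3, -0.9, -0.7]
finger_gap: 22.8
```

```bash
python3 -c "
from g import *
st()"
```

```text
t 10.5 pos [ 590.09 -196.88   86.19] press [-288.17    3.15] yaw 101.0 zax [-0.  0. -1.] F [-0.34 -0.87 -0.7 ] Fx_press -0.79 tau [-0.05 -0.05 -0.02] gap 22.8 q [-0.42  0.65  1.5  -0.    0.99 -0.61]
```

Emit:
{"api": "jog_arm", "payload": {
  "targets": [
    {"jaw":-1,"dx":2,"dy":0,"dz":0,"wx":0,"wy":0,"wz":0},
    {"jaw":-1,"dx":4,"dy":0,"dz":0,"wx":0,"wy":0,"wz":0},
    {"jaw":-1,"dx":6,"dy":0,"dz":0,"wx":0,"wy":0,"wz":0},
    {"jaw":-1,"dx":8,"dy":0,"dz":0,"wx":0,"wy":0,"wz":0},
    {"jaw":-1,"dx":10,"dy":0,"dz":0,"wx":0,"wy":0,"wz":0},
    {"jaw":-1,"dx":12,"dy":0,"dz":0,"wx":0,"wy":0,"wz":0},
    {"jaw":-1,"dx":14,"dy":0,"dz":0,"wx":0,"wy":0,"wz":0},
    {"jaw":-1,"dx":15,"dy":0,"dz":0,"wx":0,"wy":0,"wz":0}
  ]
}}

```text
t: 11.3
eef_pos: [587.2, -182.2, 86.2]
tool_rot: [-1.998, -2.424, 0.0]
contact_force: [0.1, 0.4, -0.9]
finger_gap: 22.2
```

```bash
python3 look.py 7
```

```text
t 11.3 pos [ 587.23 -182.15   86.18] press [-273.17    3.12] yaw 101.01 zax [-1.e-04  0.e+00 -1.e+00] F [ 0.09  0.37 -0.86] Fx_press 0.35 tau [-0.07  0.    0.02] gap 22.2 q [-0.4   0.64  1.52  0.    0.98 -0.59]
```

View pics/scene7.png

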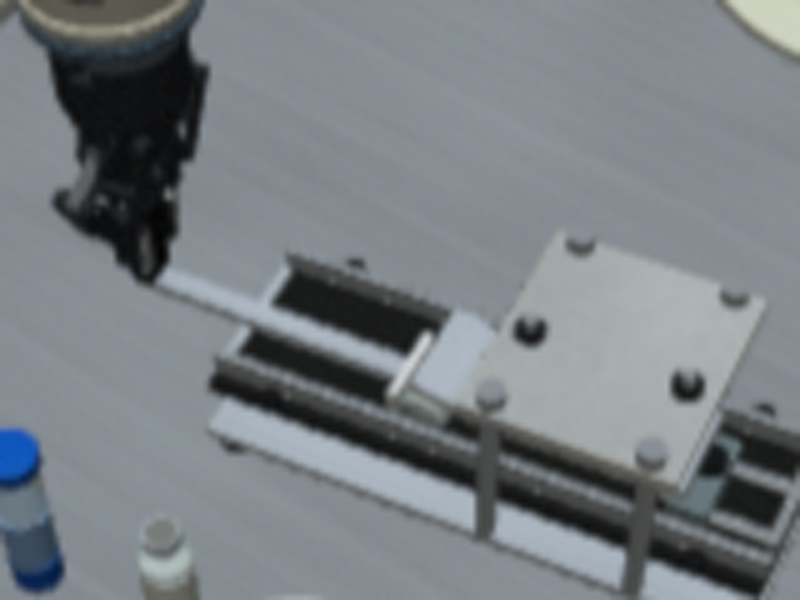

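Emit:
{"api": "jog_arm", "payload": {
  "targets": [
    {"jaw":-1,"dx":1,"dy":0,"dz":0,"wx":0,"wy":0,"wz":0},
    {"jaw":-1,"dx":2.5,"dy":0,"dz":0,"wx":0,"wy":0,"wz":0},
    {"jaw":-1,"dx":4,"dy":0,"dz":0,"wx":0,"wy":0,"wz":0},
    {"jaw":-1,"dx":5.5,"dy":0,"dz":0,"wx":0,"wy":0,"wz":0},
    {"jaw":-1,"dx":7,"dy":0,"dz":0,"wx":0,"wy":0,"wz":0},
    {"jaw":-1,"dx":8.5,"dy":0,"dz":0,"wx":0,"wy":0,"wz":0},
    {"jaw":-1,"dx":10,"dy":0,"dz":0,"wx":0,"wy":0,"wz":0},
    {"jaw":-1,"dx":11.5,"dy":0,"dz":0,"wx":0,"wy":0,"wz":0},
    {"jaw":-1,"dx":13,"dy":0,"dz":0,"wx":0,"wy":0,"wz":0},
    {"jaw":-1,"dx":14.5,"dy":0,"dz":0,"wx":0,"wy":0,"wz":0}
  ]
}}

```text
t: 12.4
eef_pos: [584.5, -168.0, 86.2]
tool_rot: [-1.998, -2.424, -0.0]
contact_force: [-0.1, -0.2, -1.5]
finger_gap: 23.1
```

Emit:
{"api": "jog_arm", "payload": {
  "targets": [
    {"jaw":-1,"dx":1.5,"dy":0,"dz":0,"wx":0,"wy":0,"wz":0},
    {"jaw":-1,"dx":3,"dy":0,"dz":0,"wx":0,"wy":0,"wz":0},
    {"jaw":-1,"dx":4.5,"dy":0,"dz":0,"wx":0,"wy":0,"wz":0},
    {"jaw":-1,"dx":6,"dy":0,"dz":0,"wx":0,"wy":0,"wz":0},
    {"jaw":-1,"dx":7.5,"dy":0,"dz":0,"wx":0,"wy":0,"wz":0}
  ]
}}

```text
t: 12.9
eef_pos: [583.3, -161.0, 86.3]
tool_rot: [1.998, 2.424, -0.0]
contact_force: [0.1, -3.9, 0.4]
finger_gap: 23.0
```

```bash
python3 look.py 8
```

```text
t 12.9 pos [ 583.29 -160.98   86.32] press [-251.63    2.91] yaw 101.01 zax [ 5.e-04 -6.e-04 -1.e+00] F [ 0.14 -3.86  0.39] Fx_press -3.82 tau [-0.59 -0.14  0.06] gap 23.0 q [-0.37  0.63  1.54 -0.    0.96 -0.56]
```

View pics/scene8.png

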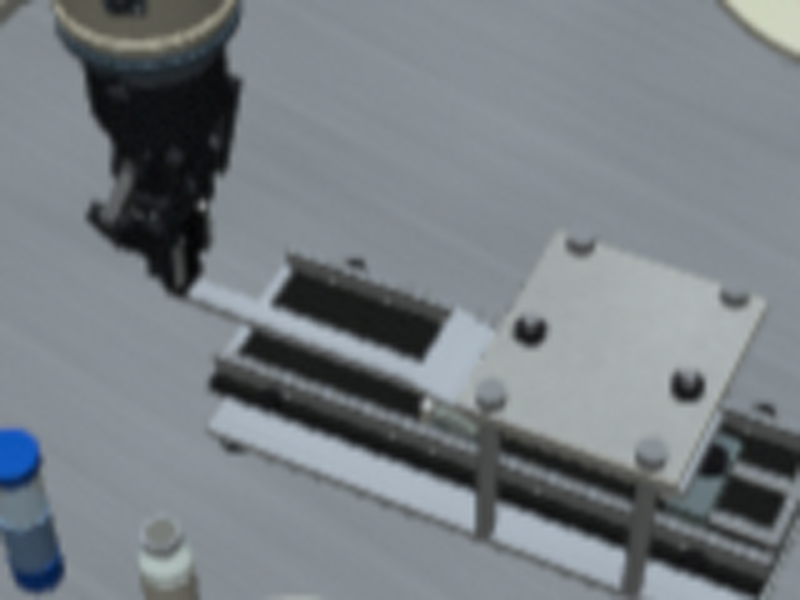

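Emit:
{"api": "jog_arm", "payload": {
  "targets": [
    {"jaw":-1,"dx":1.5,"dy":0,"dz":0,"wx":0,"wy":0,"wz":0},
    {"jaw":-1,"dx":3,"dy":0,"dz":0,"wx":0,"wy":0,"wz":0},
    {"jaw":-1,"dx":4.5,"dy":0,"dz":0,"wx":0,"wy":0,"wz":0},
    {"jaw":-1,"dx":6,"dy":0,"dz":0,"wx":0,"wy":0,"wz":0},
    {"jaw":-1,"dx":7.5,"dy":0,"dz":0,"wx":0,"wy":0,"wz":0}
  ]
}}

```text
t: 13.5
eef_pos: [581.7, -153.3, 86.2]
tool_rot: [1.998, 2.424, 0.0]
contact_force: [1.1, -4.8, 0.2]
finger_gap: 22.8
```

Emit:
{"api": "jog_arm", "payload": {
  "targets": [
    {"jaw":-1,"dx":1.5,"dy":0,"dz":0,"wx":0,"wy":0,"wz":0},
    {"jaw":-1,"dx":3,"dy":0,"dz":0,"wx":0,"wy":0,"wz":0},
    {"jaw":-1,"dx":4.5,"dy":0,"dz":0,"wx":0,"wy":0,"wz":0},
    {"jaw":-1,"dx":6,"dy":0,"dz":0,"wx":0,"wy":0,"wz":0},
    {"jaw":-1,"dx":7.5,"dy":0,"dz":0,"wx":0,"wy":0,"wz":0}
  ]
}}

```text
t: 14.0
eef_pos: [580.2, -145.9, 86.2]
tool_rot: [-1.998, -2.424, 0.0]
contact_force: [0.8, -3.8, 0.1]
finger_gap: 22.6
```

```bash
python3 -c "
from g import *
st()"
```

```text
t 14.0 pos [ 580.15 -145.86   86.16] press [-236.19    3.08] yaw 101.0 zax [-1.e-04  1.e-04 -1.e+00] F [ 0.77 -3.81  0.1 ] Fx_press -3.89 tau [-0.61 -0.04  0.04] gap 22.6 q [-0.35  0.63  1.56  0.    0.95 -0.54]
```

Emit:
{"api": "jog_arm", "payload": {
  "targets": [
    {"jaw":-1,"dx":2,"dy":0,"dz":0,"wx":0,"wy":0,"wz":0},
    {"jaw":-1,"dx":4,"dy":0,"dz":0,"wx":0,"wy":0,"wz":0},
    {"jaw":-1,"dx":6,"dy":0,"dz":0,"wx":0,"wy":0,"wz":0},
    {"jaw":-1,"dx":8,"dy":0,"dz":0,"wx":0,"wy":0,"wz":0},
    {"jaw":-1,"dx":10,"dy":0,"dz":0,"wx":0,"wy":0,"wz":0},
    {"jaw":-1,"dx":12,"dy":0,"dz":0,"wx":0,"wy":0,"wz":0},
    {"jaw":-1,"dx":14,"dy":0,"dz":0,"wx":0,"wy":0,"wz":0},
    {"jaw":-1,"dx":16,"dy":0,"dz":0,"wx":0,"wy":0,"wz":0},
    {"jaw":-1,"dx":18,"dy":0,"dz":0,"wx":0,"wy":0,"wz":0},
    {"jaw":-1,"dx":20,"dy":0,"dz":0,"wx":0,"wy":0,"wz":0}
  ]
}}

```text
t: 15.0
eef_pos: [576.4, -126.2, 86.2]
tool_rot: [-1.998, -2.424, 0.0]
contact_force: [0.6, -4.0, -0.2]
finger_gap: 22.8
```

Emit:
{"api": "jog_arm", "payload": {
  "targets": [
    {"jaw":-1,"dx":2,"dy":0,"dz":0,"wx":0,"wy":0,"wz":0},
    {"jaw":-1,"dx":4,"dy":0,"dz":0,"wx":0,"wy":0,"wz":0},
    {"jaw":-1,"dx":6,"dy":0,"dz":0,"wx":0,"wy":0,"wz":0},
    {"jaw":-1,"dx":8,"dy":0,"dz":0,"wx":0,"wy":0,"wz":0},
    {"jaw":-1,"dx":10,"dy":0,"dz":0,"wx":0,"wy":0,"wz":0},
    {"jaw":-1,"dx":12,"dy":0,"dz":0,"wx":0,"wy":0,"wz":0},
    {"jaw":-1,"dx":14,"dy":0,"dz":0,"wx":0,"wy":0,"wz":0},
    {"jaw":-1,"dx":16,"dy":0,"dz":0,"wx":0,"wy":0,"wz":0},
    {"jaw":-1,"dx":18,"dy":0,"dz":0,"wx":0,"wy":0,"wz":0},
    {"jaw":-1,"dx":20,"dy":0,"dz":0,"wx":0,"wy":0,"wz":0}
  ]
}}

```text
t: 16.0
eef_pos: [572.5, -106.6, 86.2]
tool_rot: [-1.998, -2.424, 0.0]
contact_force: [1.0, -3.5, -0.9]
finger_gap: 22.5
```

```bash
python3 look.py 9
```

```text
t 16.0 pos [ 572.54 -106.59   86.18] press [-196.19    2.99] yaw 101.0 zax [-0.  0. -1.] F [ 1.04 -3.46 -0.9 ] Fx_press -3.6 tau [-0.66 -0.08 -0.  ] gap 22.5 q [-0.29  0.61  1.6   0.    0.93 -0.48]
```

View pics/scene9.png

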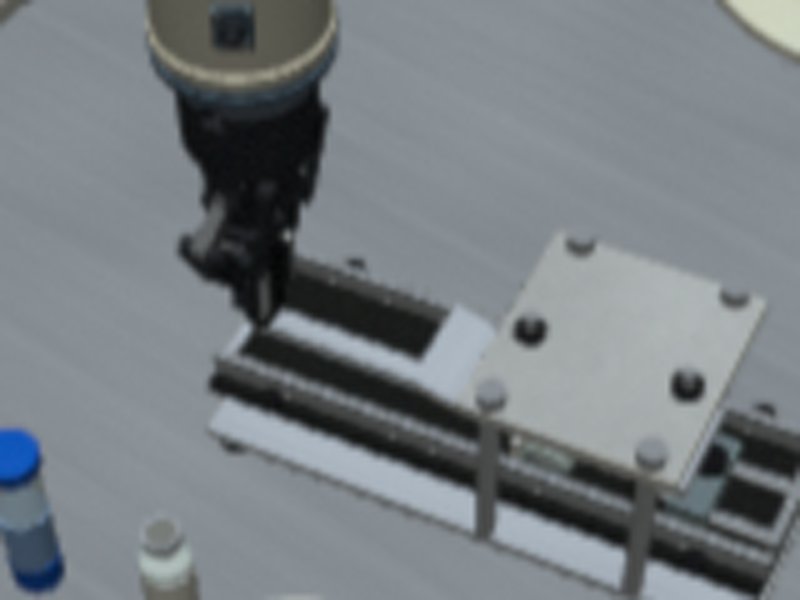

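Emit:
{"api": "jog_arm", "payload": {
  "targets": [
    {"jaw":-1,"dx":2,"dy":0,"dz":0,"wx":0,"wy":0,"wz":0},
    {"jaw":-1,"dx":4,"dy":0,"dz":0,"wx":0,"wy":0,"wz":0},
    {"jaw":-1,"dx":6,"dy":0,"dz":0,"wx":0,"wy":0,"wz":0},
    {"jaw":-1,"dx":8,"dy":0,"dz":0,"wx":0,"wy":0,"wz":0},
    {"jaw":-1,"dx":10,"dy":0,"dz":0,"wx":0,"wy":0,"wz":0},
    {"jaw":-1,"dx":12,"dy":0,"dz":0,"wx":0,"wy":0,"wz":0},
    {"jaw":-1,"dx":14,"dy":0,"dz":0,"wx":0,"wy":0,"wz":0},
    {"jaw":-1,"dx":16,"dy":0,"dz":0,"wx":0,"wy":0,"wz":0},
    {"jaw":-1,"dx":18,"dy":0,"dz":0,"wx":0,"wy":0,"wz":0},
    {"jaw":-1,"dx":20,"dy":0,"dz":0,"wx":0,"wy":0,"wz":0}
  ]
}}

```text
t: 17.1
eef_pos: [568.7, -87.0, 86.2]
tool_rot: [-1.998, -2.424, -0.0]
contact_force: [0.6, -3.3, -0.6]
finger_gap: 23.0
```

Emit:
{"api": "jog_arm", "payload": {
  "targets": [
    {"jaw":-1,"dx":1,"dy":0,"dz":0,"wx":0,"wy":0,"wz":0},
    {"jaw":-1,"dx":2,"dy":0,"dz":0,"wx":0,"wy":0,"wz":0},
    {"jaw":-1,"dx":3,"dy":0,"dz":0,"wx":0,"wy":0,"wz":0}
  ]
}}

```text
t: 17.4
eef_pos: [568.2, -84.1, 86.2]
tool_rot: [-1.998, -2.424, 0.0]
contact_force: [0.3, -4.1, 0.4]
finger_gap: 22.7
```

```bash
cat > f.py <<'E'
from g import *
from station import cams
F=[];T=[]
for i in range(4):
    s=bot.sense();F.append(s["contact_force"]@ex);T.append(s["ft_torque"]@ey); 
    if i<3: cams.camera("top")
print("Fx",np.round(F,2),np.mean(F).round(2),"Ty",np.round(T,2)); st()
E
python3 f.py
```

```text
Fx [-4.12 -3.11 -2.42 -1.51] -2.79 Ty [0.64 0.59 0.42 0.33]
t 17.55 pos [568.1  -84.08  86.15] press [-173.25    3.01] yaw 101.0 zax [-2.e-04  2.e-04 -1.e+00] F [ 1.17 -1.31 -0.7 ] Fx_press -1.51 tau [-0.32 -0.12 -0.02] gap 22.7 q [-0.25  0.6   1.62  0.    0.92 -0.44]
```

Emit:
{"api": "jog_arm", "payload": {
  "targets": [
    {"jaw":-1,"dx":1,"dy":0,"dz":0,"wx":0,"wy":0,"wz":0},
    {"jaw":-1,"dx":2,"dy":0,"dz":0,"wx":0,"wy":0,"wz":0},
    {"jaw":-1,"dx":3,"dy":0,"dz":0,"wx":0,"wy":0,"wz":0},
    {"jaw":-1,"dx":4,"dy":0,"dz":0,"wx":0,"wy":0,"wz":0},
    {"jaw":-1,"dx":4.8,"dy":0,"dz":0,"wx":0,"wy":0,"wz":0}
  ]
}}

```text
t: 18.05
eef_pos: [567.3, -79.4, 86.2]
tool_rot: [1.998, 2.424, 0.0]
contact_force: [1.5, -3.2, -1.0]
finger_gap: 23.1
```

```bash
python3 look.py 10;python3 - <<'E'
from h import *
c=load("scene10"); crop(c,330,160,410,220,9,"pics/z10.png")
E
```

```text
t 18.05 pos [567.28 -79.38  86.2 ] press [-168.48    2.91] yaw 101.0 zax [ 0. -0. -1.] F [ 1.48 -3.21 -1.04] Fx_press -3.43 tau [-0.6  -0.16  0.  ] gap 23.1 q [-0.24  0.6   1.63  0.    0.92 -0.44]
```

View pics/z10.png

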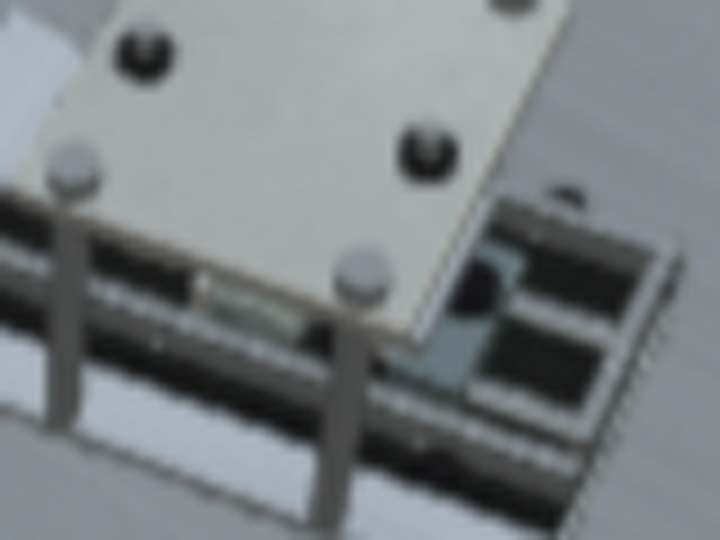

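Emit:
{"api": "jog_arm", "payload": {
  "targets": [
    {"jaw":-1,"dx":0.7,"dy":0,"dz":0,"wx":0,"wy":0,"wz":0},
    {"jaw":-1,"dx":1.4,"dy":0,"dz":0,"wx":0,"wy":0,"wz":0}
  ]
}}

```text
t: 18.35
eef_pos: [567.0, -78.1, 86.2]
tool_rot: [1.998, 2.424, -0.0]
contact_force: [0.5, -3.4, 0.2]
finger_gap: 22.4
```

Emit:
{"api": "jog_arm", "payload": {
  "targets": [
    {"jaw":-1,"dx":0.6,"dy":0,"dz":0,"wx":0,"wy":0,"wz":0},
    {"jaw":-1,"dx":1.2,"dy":0,"dz":0,"wx":0,"wy":0,"wz":0}
  ]
}}

```text
t: 18.55
eef_pos: [566.8, -76.9, 86.2]
tool_rot: [-1.998, -2.424, -0.0]
contact_force: [0.1, -3.5, 0.1]
finger_gap: 22.8
```

Emit:
{"api": "jog_arm", "payload": {
  "targets": [
    {"jaw":-1,"dx":0.6,"dy":0,"dz":0,"wx":0,"wy":0,"wz":0},
    {"jaw":-1,"dx":1.2,"dy":0,"dz":0,"wx":0,"wy":0,"wz":0}
  ]
}}

```text
t: 18.75
eef_pos: [566.6, -75.7, 86.2]
tool_rot: [1.998, 2.424, 0.0]
contact_force: [-0.9, -3.9, 0.7]
finger_gap: 22.6
```

Emit:
{"api": "jog_arm", "payload": {
  "targets": [
    {"jaw":-1,"dx":0.6,"dy":0,"dz":0,"wx":0,"wy":0,"wz":0},
    {"jaw":-1,"dx":1.2,"dy":0,"dz":0,"wx":0,"wy":0,"wz":0}
  ]
}}

```text
t: 18.95
eef_pos: [566.3, -74.5, 86.2]
tool_rot: [1.998, 2.424, 0.0]
contact_force: [1.4, -3.5, 0.7]
finger_gap: 22.9
```

Emit:
{"api": "jog_arm", "payload": {
  "targets": [
    {"jaw":-1,"dx":0.6,"dy":0,"dz":0,"wx":0,"wy":0,"wz":0},
    {"jaw":-1,"dx":1.2,"dy":0,"dz":0,"wx":0,"wy":0,"wz":0}
  ]
}}

```text
t: 19.15
eef_pos: [566.1, -73.4, 86.2]
tool_rot: [-1.998, -2.424, 0.0]
contact_force: [1.6, -4.0, 0.2]
finger_gap: 23.0
```

Emit:
{"api": "jog_arm", "payload": {
  "targets": [
    {"jaw":-1,"dx":0.6,"dy":0,"dz":0,"wx":0,"wy":0,"wz":0},
    {"jaw":-1,"dx":1.2,"dy":0,"dz":0,"wx":0,"wy":0,"wz":0}
  ]
}}

```text
t: 19.35
eef_pos: [565.8, -72.2, 86.2]
tool_rot: [-1.998, -2.424, -0.0]
contact_force: [0.5, -3.7, -0.1]
finger_gap: 22.9
```

Emit:
{"api": "jog_arm", "payload": {
  "targets": [
    {"jaw":-1,"dx":0.6,"dy":0,"dz":0,"wx":0,"wy":0,"wz":0},
    {"jaw":-1,"dx":1.2,"dy":0,"dz":0,"wx":0,"wy":0,"wz":0}
  ]
}}

```text
t: 19.55
eef_pos: [565.7, -71.1, 86.2]
tool_rot: [1.998, 2.424, 0.0]
contact_force: [0.7, -5.8, 0.8]
finger_gap: 22.6
```

Emit:
{"api": "jog_arm", "payload": {
  "targets": [
    {"jaw":-1,"dx":0.3,"dy":0,"dz":0,"wx":0,"wy":0,"wz":0}
  ]
}}

```text
t: 19.65
eef_pos: [565.7, -70.9, 86.3]
tool_rot: [1.998, 2.424, -0.0]
contact_force: [0.6, -6.2, -0.2]
finger_gap: 22.5
```

```bash
python3 -c "
from g import *
st()"
```

```text
t 19.65 pos [565.71 -70.86  86.25] press [-159.82    2.81] yaw 101.01 zax [ 3.e-04 -3.e-04 -1.e+00] F [ 0.58 -6.19 -0.2 ] Fx_press -6.19 tau [-1.01 -0.16  0.04] gap 22.5 q [-0.23  0.6   1.63 -0.    0.91 -0.42]
```

Emit:
{"api": "jog_arm", "payload": {
  "targets": [
    {"jaw":-1,"dx":0.3,"dy":0,"dz":0,"wx":0,"wy":0,"wz":0}
  ]
}}

```text
t: 19.75
eef_pos: [565.7, -70.7, 86.3]
tool_rot: [1.998, 2.424, -0.0]
contact_force: [1.2, -7.0, 0.6]
finger_gap: 23.0
```

```bash
python3 -c "
from g import *
st()"
```

```text
t 19.75 pos [565.72 -70.69  86.29] press [-159.65    2.77] yaw 101.01 zax [ 4.e-04 -5.e-04 -1.e+00] F [ 1.24 -7.01  0.55] Fx_press -7.11 tau [-1.11 -0.17  0.07] gap 23.0 q [-0.23  0.6   1.63 -0.    0.91 -0.42]
```

Emit:
{"api": "jog_arm", "payload": {
  "targets": [
    {"jaw":-1,"dx":0.3,"dy":0,"dz":0,"wx":0,"wy":0,"wz":0},
    {"jaw":-1,"dx":0.4,"dy":0,"dz":0,"wx":0,"wy":0,"wz":0}
  ]
}}

```text
t: 19.95
eef_pos: [565.8, -70.5, 86.4]
tool_rot: [1.997, 2.424, -0.0]
contact_force: [1.4, -7.8, 1.1]
finger_gap: 22.7
```

```bash
python3 -c "
from g import *
st()"
```

```text
t 19.95 pos [565.78 -70.45  86.36] press [-159.43    2.67] yaw 101.01 zax [ 7.e-04 -7.e-04 -1.e+00] F [ 1.37 -7.76  1.12] Fx_press -7.88 tau [-1.29 -0.19  0.06] gap 22.7 q [-0.23  0.6   1.63 -0.    0.91 -0.42]
```

Emit:
{"api": "jog_arm", "payload": {
  "targets": [
    {"jaw":-1,"dx":0.3,"dy":0,"dz":0,"wx":0,"wy":0,"wz":0},
    {"jaw":-1,"dx":0.4,"dy":0,"dz":0,"wx":0,"wy":0,"wz":0},
    {"jaw":-1,"dx":0.4,"dy":0,"dz":0,"wx":0,"wy":0,"wz":0}
  ]
}}

```text
t: 20.25
eef_pos: [565.8, -70.2, 86.4]
tool_rot: [1.997, 2.423, -0.0]
contact_force: [1.5, -8.5, 1.3]
finger_gap: 22.9
```

```bash
python3 f.py
```

```text
Fx [-8.59 -8.22 -9.25 -9.55] -8.9 Ty [1.4  1.4  1.44 1.43]
t 20.4 pos [565.78 -70.22  86.42] press [-159.2     2.62] yaw 101.01 zax [ 9.e-04 -9.e-04 -1.e+00] F [ 1.66 -9.4   1.07] Fx_press -9.55 tau [-1.4  -0.27  0.13] gap 22.8 q [-0.23  0.6   1.63 -0.    0.91 -0.42]
```

Emit:
{"api": "jog_arm", "payload": {
  "targets": [
    {"jaw":-1,"dx":0.2,"dy":0,"dz":0,"wx":0,"wy":0,"wz":0},
    {"jaw":-1,"dx":0.2,"dy":0,"dz":0,"wx":0,"wy":0,"wz":0},
    {"jaw":-1,"dx":0.2,"dy":0,"dz":0,"wx":0,"wy":0,"wz":0},
    {"jaw":-1,"dx":0.2,"dy":0,"dz":0,"wx":0,"wy":0,"wz":0},
    {"jaw":-1,"dx":0.2,"dy":0,"dz":0,"wx":0,"wy":0,"wz":0}
  ]
}}

```text
t: 20.9
eef_pos: [565.8, -70.1, 86.4]
tool_rot: [1.997, 2.423, -0.0]
contact_force: [2.3, -9.4, 0.8]
finger_gap: 22.7
```

```bash
python3 f.py
```

```text
Fx [ -9.63  -8.71  -8.75 -10.56] -9.41 Ty [1.48 1.51 1.48 1.48]
t 21.05 pos [565.82 -70.08  86.45] press [-159.07    2.55] yaw 101.01 zax [ 1.e-03 -9.e-04 -1.e+00] F [  1.9  -10.39   1.71] Fx_press -10.56 tau [-1.46 -0.22  0.1 ] gap 22.9 q [-0.23  0.6   1.63 -0.    0.91 -0.42]
```

Emit:
{"api": "jog_arm", "payload": {
  "targets": [
    {"jaw":-1,"dx":-0.4,"dy":0,"dz":0,"wx":0,"wy":0,"wz":0},
    {"jaw":-1,"dx":-0.8,"dy":0,"dz":0,"wx":0,"wy":0,"wz":0},
    {"jaw":-1,"dx":-1.2,"dy":0,"dz":0,"wx":0,"wy":0,"wz":0},
    {"jaw":-1,"dx":-1.6,"dy":0,"dz":0,"wx":0,"wy":0,"wz":0},
    {"jaw":-1,"dx":-2,"dy":0,"dz":0,"wx":0,"wy":0,"wz":0},
    {"jaw":-1,"dx":-3,"dy":0,"dz":0,"wx":0,"wy":0,"wz":0},
    {"jaw":-1,"dx":-5,"dy":0,"dz":0,"wx":0,"wy":0,"wz":0},
    {"jaw":-1,"dx":-8,"dy":0,"dz":0,"wx":0,"wy":0,"wz":0},
    {"jaw":-1,"dx":-12,"dy":0,"dz":0,"wx":0,"wy":0,"wz":0},
    {"jaw":-1,"dx":-16,"dy":0,"dz":0,"wx":0,"wy":0,"wz":0}
  ]
}}

```text
t: 22.05
eef_pos: [568.5, -85.6, 86.2]
tool_rot: [1.998, 2.424, 0.0]
contact_force: [-0.7, 0.2, -1.2]
finger_gap: 22.8
```

```bash
python3 look.py 11;python3 - <<'E'
from h import *
c=load("scene11"); crop(c,330,160,410,220,9,"pics/z11.png")
E
```

```text
t 22.05 pos [568.46 -85.58  86.19] press [-174.79    2.95] yaw 101.0 zax [ 0.  0. -1.] F [-0.67  0.23 -1.2 ] Fx_press 0.35 tau [-0.1  -0.08  0.04] gap 22.8 q [-0.25  0.6   1.62  0.    0.92 -0.45]
```

View pics/z11.png

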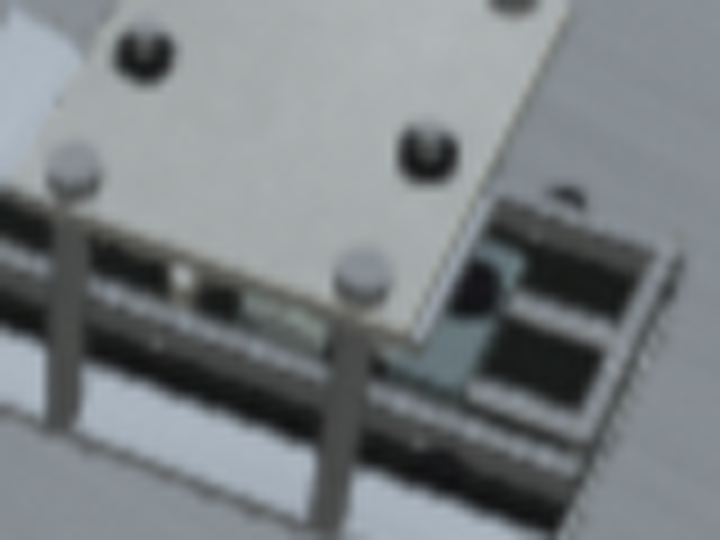

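Emit:
{"api": "jog_arm", "payload": {
  "targets": [
    {"jaw":-1,"dx":-10,"dy":0,"dz":0,"wx":0,"wy":0,"wz":0},
    {"jaw":-1,"dx":-25,"dy":0,"dz":0,"wx":0,"wy":0,"wz":0},
    {"jaw":-1,"dx":-40,"dy":0,"dz":0,"wx":0,"wy":0,"wz":0},
    {"jaw":-1,"dx":-55,"dy":0,"dz":0,"wx":0,"wy":0,"wz":0},
    {"jaw":-1,"dx":-70,"dy":0,"dz":0,"wx":0,"wy":0,"wz":0},
    {"jaw":-1,"dx":-85,"dy":0,"dz":0,"wx":0,"wy":0,"wz":0},
    {"jaw":-1,"dx":-100,"dy":0,"dz":0,"wx":0,"wy":0,"wz":0},
    {"jaw":-1,"dx":-115,"dy":0,"dz":0,"wx":0,"wy":0,"wz":0},
    {"jaw":-1,"dx":-130,"dy":0,"dz":0,"wx":0,"wy":0,"wz":0},
    {"jaw":-1,"dx":-140,"dy":0,"dz":0,"wx":0,"wy":0,"wz":0}
  ]
}}

```text
t: 23.15
eef_pos: [595.4, -224.1, 86.2]
tool_rot: [1.999, 2.423, 0.0]
contact_force: [1.1, 0.8, -0.6]
finger_gap: 22.6
```

Emit:
{"api": "jog_arm", "payload": {
  "targets": [
    {"jaw":-1,"dx":0,"dy":0,"dz":0,"wx":0,"wy":0,"wz":0},
    {"jaw":-1,"dx":0,"dy":0,"dz":-40,"wx":0,"wy":0,"wz":0},
    {"jaw":-1,"dx":0,"dy":0,"dz":-80,"wx":0,"wy":0,"wz":0},
    {"jaw":-1,"dx":0,"dy":0,"dz":-120,"wx":0,"wy":0,"wz":0},
    {"jaw":-1,"dx":0,"dy":0,"dz":-150,"wx":0,"wy":0,"wz":0},
    {"jaw":-1,"dx":0,"dy":0,"dz":-150,"wx":0,"wy":0,"wz":0},
    {"jaw":-1,"dx":0,"dy":0,"dz":-150,"wx":0,"wy":0,"wz":0}
  ]
}}

```text
t: 23.85
eef_pos: [595.1, -222.1, 236.5]
tool_rot: [1.997, 2.424, 0.0]
contact_force: [1.1, -0.5, -1.1]
finger_gap: 23.1
```

```bash
python3 look.py 12; python3 -c "
from g import *
delta((495.8,382.8,236),21.1)"
```

```text
t 23.85 pos [ 595.11 -222.13  236.49] press [-313.91    3.08] yaw 101.03 zax [ 7.e-04 -2.e-04 -1.e+00] F [ 1.06 -0.5  -1.07] Fx_press -0.7 tau [-0.11 -0.04  0.  ] gap 23.1 q [-0.45  0.5   1.31  0.    1.33 -0.64]
d [ 6.1251e+02  1.8760e+01 -2.9000e-01] w [-0.13  0.   79.92]
```

View pics/scene12.png

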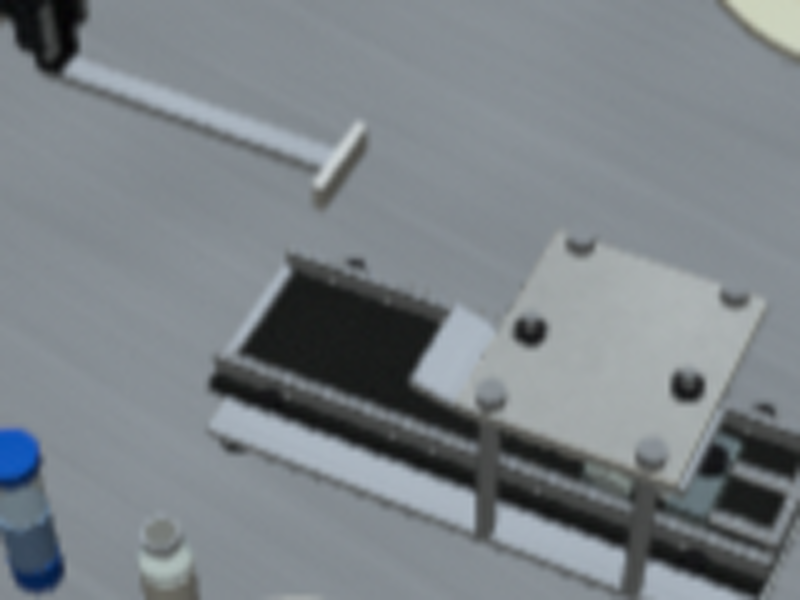

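Emit:
{"api": "jog_arm", "payload": {
  "targets": [
    {"jaw":-1,"dx":612,"dy":19,"dz":0,"wx":0,"wy":0,"wz":80},
    {"jaw":-1,"dx":612,"dy":19,"dz":0,"wx":0,"wy":0,"wz":80},
    {"jaw":-1,"dx":612,"dy":19,"dz":0,"wx":0,"wy":0,"wz":80},
    {"jaw":-1,"dx":612,"dy":19,"dz":0,"wx":0,"wy":0,"wz":80},
    {"jaw":-1,"dx":612,"dy":19,"dz":0,"wx":0,"wy":0,"wz":80},
    {"jaw":-1,"dx":612,"dy":19,"dz":0,"wx":0,"wy":0,"wz":80},
    {"jaw":-1,"dx":612,"dy":19,"dz":0,"wx":0,"wy":0,"wz":80},
    {"jaw":-1,"dx":612,"dy":19,"dz":0,"wx":0,"wy":0,"wz":80},
    {"jaw":-1,"dx":612,"dy":19,"dz":0,"wx":0,"wy":0,"wz":80},
    {"jaw":-1,"dx":612,"dy":19,"dz":0,"wx":0,"wy":0,"wz":80}
  ]
}}

```text
t: 24.95
eef_pos: [522.4, 225.4, 234.9]
tool_rot: [3.078, 0.626, -0.004]
contact_force: [1.2, 0.9, -0.6]
finger_gap: 23.0
```

```bash
python3 -c "
from g import *
st();delta((495.8,382.8,200),21.1)"
```

```text
t 24.95 pos [522.4  225.45 234.87] press [139.29 -11.73] yaw 23.0 zax [-2.4e-03 -7.0e-04 -1.0e+00] F [ 1.15  0.9  -0.55] Fx_press 0.66 tau [-0.07  0.01 -0.02] gap 23.0 q [0.3  0.41 1.48 0.   1.25 1.47]
d [  37.08 -155.23   34.82] w [-0.01  0.14  1.9 ]
```

Emit:
{"api": "jog_arm", "payload": {
  "targets": [
    {"jaw":-1,"dx":37,"dy":-150,"dz":15,"wx":0,"wy":0,"wz":0},
    {"jaw":-1,"dx":37,"dy":-150,"dz":35,"wx":0,"wy":0,"wz":0},
    {"jaw":-1,"dx":37,"dy":-150,"dz":35,"wx":0,"wy":0,"wz":0},
    {"jaw":-1,"dx":37,"dy":-150,"dz":35,"wx":0,"wy":0,"wz":0},
    {"jaw":-1,"dx":37,"dy":-150,"dz":35,"wx":0,"wy":0,"wz":0},
    {"jaw":-1,"dx":37,"dy":-150,"dz":35,"wx":0,"wy":0,"wz":0},
    {"jaw":-1,"dx":37,"dy":-150,"dz":35,"wx":0,"wy":0,"wz":0}
  ]
}}

```text
t: 25.65
eef_pos: [498.8, 375.0, 201.3]
tool_rot: [3.077, 0.632, -0.0]
contact_force: [-0.1, 0.3, -0.7]
finger_gap: 22.2
```

```bash
python3 -c "
from g import *
st();delta((495.9,382.9,110),21.1)"
```

```text
t 25.65 pos [498.77 374.96 201.3 ] press [290.55 -17.33] yaw 23.23 zax [-1.e-04 -3.e-04 -1.e+00] F [-0.07  0.29 -0.7 ] Fx_press 0.3 tau [-0.01  0.09  0.03] gap 22.2 q [ 0.55  0.52  1.38 -0.    1.24  1.71]
d [ 0.52 -8.45 91.3 ] w [0.01 0.01 2.13]
```

Emit:
{"api": "jog_arm", "payload": {
  "targets": [
    {"jaw":-1,"dx":0.5,"dy":-8.5,"dz":0,"wx":0,"wy":0,"wz":2.1},
    {"jaw":-1,"dx":0.5,"dy":-8.5,"dz":40,"wx":0,"wy":0,"wz":2.1},
    {"jaw":-1,"dx":0.5,"dy":-8.5,"dz":80,"wx":0,"wy":0,"wz":2.1},
    {"jaw":-1,"dx":0.5,"dy":-8.5,"dz":100,"wx":0,"wy":0,"wz":2.1},
    {"jaw":-1,"dx":0.5,"dy":-8.5,"dz":100,"wx":0,"wy":0,"wz":2.1},
    {"jaw":-1,"dx":0.5,"dy":-8.5,"dz":100,"wx":0,"wy":0,"wz":2.1},
    {"jaw":-1,"dx":0.5,"dy":-8.5,"dz":100,"wx":0,"wy":0,"wz":2.1}
  ]
}}

```text
t: 26.35
eef_pos: [496.6, 384.4, 103.0]
tool_rot: [-3.087, -0.577, -0.004]
contact_force: [0.3, 1.1, -1.0]
finger_gap: 23.5
```

```bash
python3 - <<'E'
from g import *
from station import cams
st();delta((496.2,383.1,60.8),21.1)
c=cams.camera("scene"); cv2.imwrite("pics/s13.png",cv2.resize(c["image"][180:320,400:540],None,fx=4,fy=4))
E
```

```text
t 26.35 pos [496.57 384.38 103.04] press [300.22 -16.98] yaw 21.17 zax [ 0.0023  0.0014 -1.    ] F [ 0.28  1.07 -0.99] Fx_press 0.99 tau [-0.03  0.04 -0.03] gap 23.5 q [ 0.56  0.64  1.47 -0.    1.03  1.76]
d [-0.92  1.08 42.24] w [-0.03 -0.15  0.07]
```

View pics/s13.png

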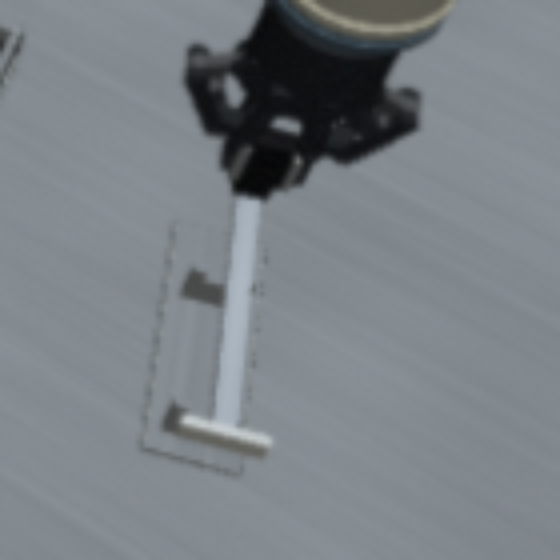

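Emit:
{"api": "jog_arm", "payload": {
  "targets": [
    {"jaw":-1,"dx":0,"dy":1.2,"dz":10,"wx":0,"wy":0,"wz":0},
    {"jaw":-1,"dx":0,"dy":1.2,"dz":20,"wx":0,"wy":0,"wz":0},
    {"jaw":-1,"dx":0,"dy":1.2,"dz":30,"wx":0,"wy":0,"wz":0},
    {"jaw":-1,"dx":0,"dy":1.2,"dz":35,"wx":0,"wy":0,"wz":0},
    {"jaw":-1,"dx":0,"dy":1.2,"dz":38,"wx":0,"wy":0,"wz":0},
    {"jaw":-1,"dx":0,"dy":1.2,"dz":38,"wx":0,"wy":0,"wz":0},
    {"jaw":-1,"dx":0,"dy":1.2,"dz":38,"wx":0,"wy":0,"wz":0}
  ]
}}

```text
t: 27.1
eef_pos: [496.0, 383.2, 63.3]
tool_rot: [-3.088, -0.578, -0.0]
contact_force: [-0.1, -0.8, 0.3]
finger_gap: 22.7
```

```bash
python3 - <<'E'
from g import *
from station import cams
st();delta((496.2,383.1,60.8),21.1)
c=cams.camera("scene"); cv2.imwrite("pics/s14.png",cv2.resize(c["image"][200:320,410:530],None,fx=5,fy=5))
E
```

```text
t 27.1 pos [495.99 383.21  63.34] press [299.19 -16.2 ] yaw 21.21 zax [ 2.e-04  1.e-04 -1.e+00] F [-0.06 -0.79  0.25] Fx_press -0.76 tau [-0.02  0.08  0.04] gap 22.7 q [ 0.56  0.69  1.5  -0.    0.95  1.76]
d [0.15 0.18 2.54] w [-0.   -0.01  0.11]
```

View pics/s14.png

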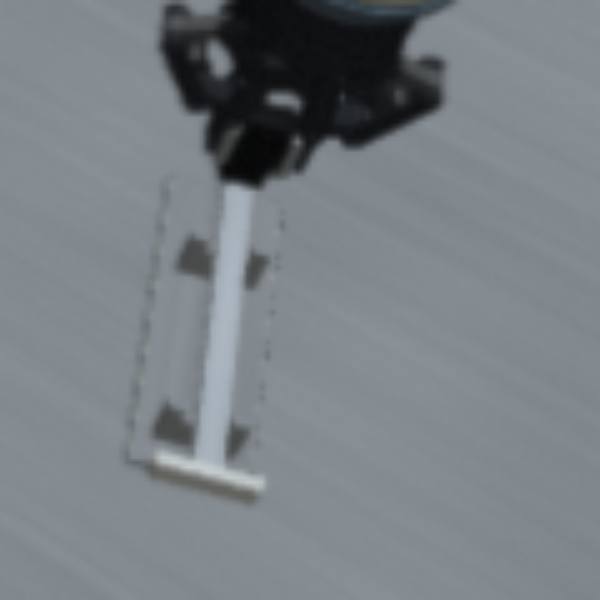

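Shank is in both notches; seat it slowly.

Emit:
{"api": "jog_arm", "payload": {
  "targets": [
    {"jaw":-1,"dx":0,"dy":0,"dz":1,"wx":0,"wy":0,"wz":0},
    {"jaw":-1,"dx":0,"dy":0,"dz":2,"wx":0,"wy":0,"wz":0},
    {"jaw":-1,"dx":0,"dy":0,"dz":2.6,"wx":0,"wy":0,"wz":0},
    {"jaw":-1,"dx":0,"dy":0,"dz":2.6,"wx":0,"wy":0,"wz":0}
  ],
  "grip_force": 20
}}

```text
t: 27.55
eef_pos: [495.9, 383.2, 60.6]
tool_rot: [-3.088, -0.578, -0.0]
contact_force: [-0.3, -0.9, -1.0]
finger_gap: 22.4
```

```bash
python3 -c "
from g import *
st()"
```

```text
t 27.55 pos [495.9  383.16  60.63] press [299.15 -16.1 ] yaw 21.21 zax [ 1.e-04  0.e+00 -1.e+00] F [-0.3  -0.89 -1.03] Fx_press -0.82 tau [-0.03  0.    0.03] gap 22.4 q [ 0.56  0.69  1.5  -0.    0.95  1.76]
```

Emit:
{"api": "jog_arm", "payload": {
  "targets": [
    {"jaw":-1,"dx":0,"dy":0,"dz":0.4,"wx":0,"wy":0,"wz":0},
    {"jaw":-1,"dx":0,"dy":0,"dz":0.8,"wx":0,"wy":0,"wz":0},
    {"jaw":-1,"dx":0,"dy":0,"dz":0.8,"wx":0,"wy":0,"wz":0}
  ]
}}

```text
t: 27.85
eef_pos: [495.9, 383.2, 60.4]
tool_rot: [-3.088, -0.578, -0.0]
contact_force: [-3.5, -1.4, 8.8]
finger_gap: 22.8
```

```bash
python3 -c "
from g import *
st()"
```

```text
t 27.85 pos [495.89 383.17  60.4 ] press [299.16 -16.08] yaw 21.21 zax [ 3.e-04  2.e-04 -1.e+00] F [-3.51 -1.44  8.78] Fx_press -0.73 tau [-0.27  0.4  -0.04] gap 22.8 q [0.56 0.69 1.5  0.   0.95 1.76]
```

Seated (8.8 N). Ease off slightly, open, then lift.

Emit:
{"api": "jog_arm", "payload": {
  "targets": [
    {"jaw":-1,"dx":0,"dy":0,"dz":-0.6,"wx":0,"wy":0,"wz":0},
    {"jaw":-0.2,"dx":0,"dy":0,"dz":-0.6,"wx":0,"wy":0,"wz":0},
    {"jaw":0.2,"dx":0,"dy":0,"dz":-0.6,"wx":0,"wy":0,"wz":0},
    {"jaw":1,"dx":0,"dy":0,"dz":-0.6,"wx":0,"wy":0,"wz":0},
    {"jaw":1,"dx":0,"dy":0,"dz":-0.6,"wx":0,"wy":0,"wz":0},
    {"jaw":1,"dx":0,"dy":0,"dz":-0.6,"wx":0,"wy":0,"wz":0},
    {"jaw":1,"dx":0,"dy":0,"dz":-0.6,"wx":0,"wy":0,"wz":0},
    {"jaw":1,"dx":0,"dy":0,"dz":-0.6,"wx":0,"wy":0,"wz":0}
  ]
}}

```text
t: 28.65
eef_pos: [495.9, 383.1, 60.4]
tool_rot: [-3.088, -0.578, -0.0]
contact_force: [0.0, 0.6, 0.2]
finger_gap: 85.4
```

```bash
python3 - <<'E'
from g import *
from station import cams
st()
c=cams.camera("scene"); cv2.imwrite("pics/s15.png",cv2.resize(c["image"][200:320,410:530],None,fx=5,fy=5))
E
```

```text
t 28.65 pos [495.93 383.14  60.41] press [299.13 -16.12] yaw 21.21 zax [ 1.e-04  0.e+00 -1.e+00] F [0.04 0.63 0.16] Fx_press 0.61 tau [-0.03 -0.02 -0.01] gap 85.4 q [ 0.56  0.69  1.5  -0.    0.95  1.76]
```

View pics/s15.png

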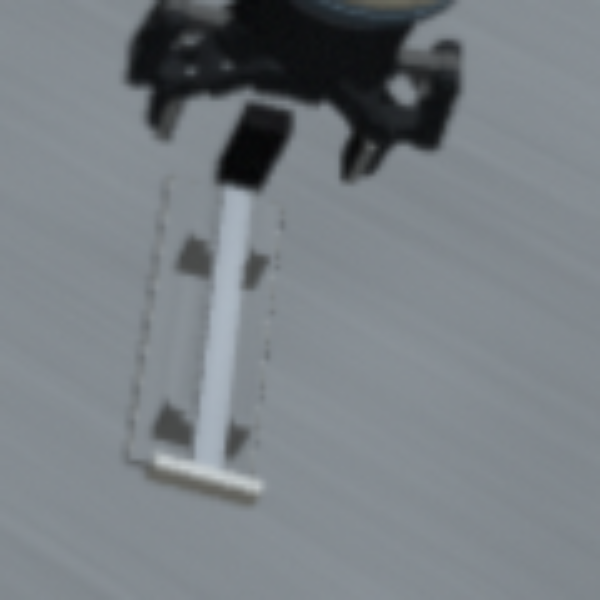

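Emit:
{"api": "jog_arm", "payload": {
  "targets": [
    {"jaw":1,"dx":0,"dy":0,"dz":-15,"wx":0,"wy":0,"wz":0},
    {"jaw":1,"dx":0,"dy":0,"dz":-40,"wx":0,"wy":0,"wz":0},
    {"jaw":1,"dx":0,"dy":0,"dz":-80,"wx":0,"wy":0,"wz":0},
    {"jaw":1,"dx":0,"dy":0,"dz":-120,"wx":0,"wy":0,"wz":0},
    {"jaw":1,"dx":-40,"dy":0,"dz":-160,"wx":0,"wy":0,"wz":0},
    {"jaw":1,"dx":-80,"dy":0,"dz":-160,"wx":0,"wy":0,"wz":0},
    {"jaw":1,"dx":-80,"dy":0,"dz":-160,"wx":0,"wy":0,"wz":0},
    {"jaw":1,"dx":-80,"dy":0,"dz":-160,"wx":0,"wy":0,"wz":0}
  ]
}}

```text
t: 29.5
eef_pos: [420.8, 354.1, 222.0]
tool_rot: [-3.087, -0.579, -0.002]
contact_force: [0.9, -0.3, -1.3]
finger_gap: 85.4
```

```bash
python3 - <<'E'
from g import *
from station import cams
st()
for n in ("scene","top"):
    c=cams.camera(n); a=load(n+"0"); P=cloud(c);P0=cloud(a)
    cv2.imwrite(f"pics/{n}16.png",c["image"])
    for Q,i in ((P0,a),(P,c)):
        m=(Q[...,1]>365)&(Q[...,1]<440)&(Q[...,0]>510)&(Q[...,0]<610)&(Q[...,2]>36)&(Q[...,2]<60)&(i["image"].min(2)>140)
        h=(Q[...,1]>340)&(Q[...,1]<440)&(Q[...,0]>440)&(Q[...,0]<560)&(Q[...,2]>92)&(Q[...,2]<115)&(i["image"].max(2)<60)
        print(n,m.sum(),Q[m].mean(0).round(1),"yaw",np.degrees(np.arctan(np.polyfit(Q[m][:,0],Q[m][:,1],1)[0])).round(2),"handle",h.sum(),Q[h].mean(0).round(1))
    if n=="scene": crop(c,300,140,420,220,6,"pics/z16.png")
E
```

```text
t 29.5 pos [420.84 354.13 221.96] press [285.11  63.15] yaw 21.23 zax [ 1.4e-03  9.0e-04 -1.0e+00] F [ 0.88 -0.33 -1.26] Fx_press -0.49 tau [-0.01 -0.   -0.02] gap 85.4 q [ 0.59  0.4   1.55 -0.    1.2   1.79]
scene 205 [561.2 407.2  42.7] yaw 20.23 handle 61 [499.3 382.4 100. ]
scene 202 [561.1 407.9  42.7] yaw 20.45 handle 63 [499.6 382.7  99.7]
top 125 [559.5 407.8  44.2] yaw 20.14 handle 35 [496.  382.4 102.4]
top 127 [560.  408.9  43.5] yaw 20.38 handle 34 [495.8 382.9 101.8]
```

View pics/scene16.png

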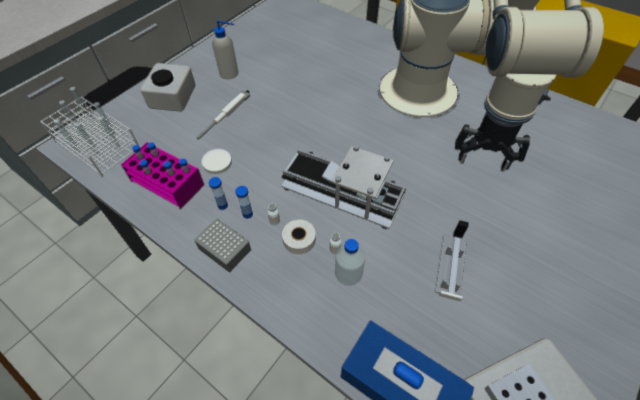

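View pics/z16.png

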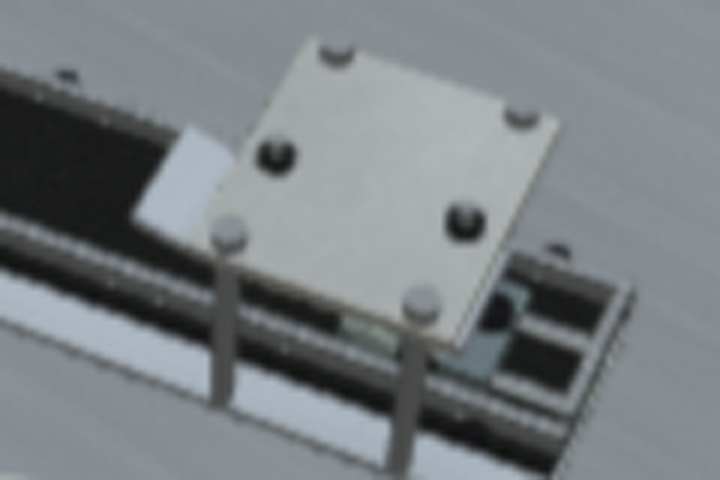

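```bash
python3 -c "
from station import bot
print(bot.sign_off(), bot.sense()['t'])"
```

```text
the job is handed in; nothing more can be done
the job is handed in; nothing more can be done
```

I carried out the whole task and handed it in at about 29.5 s. No verdict is reported, so what follows rests on my own measurements.

- **Pushing:** I took the paddle from its rest, lowered the blade behind the vial and rolled the vial under the pad at 20 mm/s or less. The drag was about 4 N. The bar was met with the vial near press x = 30 mm.
- **Pressing:** I held it there for about 1 s with 8.5 to 9.5 N at the wrist. Single noisy readings reached 10.6 N, still under the 12 N limit. Less the drag, that leaves about 5 to 6 N on the bar.
- **Paddle:** It is back in both notches, level, within about 1 mm and 0.3° of where it started. The gripper is open and clear of it.
- **Vial:** The last picture shows it still under the pad, next to the end bar.
- **Other things on the bench:** Nothing looks moved in the last scene picture, judged by eye only.

**Not directly confirmed:** no sensor reads the bar, so both the pressing force on it and the force left on it now are worked out from the wrist force. The vial's final x and squareness come from the paddle position and the pictures. They were not measured separately under the yoke.

**Disagreements along the way:**
- My first rest-yaw estimate of 17.6° was wrong, because the paddle's T shape misled the fit. I corrected it to 21° before gripping.
- The camera put the blade 3 mm off sideways from what the arm pose implied. I followed the camera.

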